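Close the pastry counter: hang up the baskets and work the shutter key switch

ROBOT

A 7-joint arm with a two-finger parallel gripper is mounted at the origin on the work surface. World frame = base frame: x ahead of the robot, y to its left, z up, the work surface at z = 0. Lengths are in m, angles in rad, forces in N, time in s.
With the tool pointing down it reaches from about 0.425 to 0.875 m from the base axis. Payload 4.7 kg.
Tool frame: the origin (TCP) lies at the very end of the fingers, on their centre line; the grasp point (between the pads) lies 19 mm behind it; z points along the fingers, y is the line along which they close (so a half turn about z gives the same grasp; the last joint's range is limited). The gripper opens to 87 mm and grips with 3 to 60 N. Pads are 19 mm wide; open, the fingers measure 117 mm over their backs; the gripper's body (75 mm by 190 mm) begins 51 mm behind the grasp point.
Start: joints at [-1.101, 0.321, -0.07, 1.45, 0.023, 1.371, -0.057], TCP at [0.286, 0.584, 0.192] pointing down, gripper open.
Joint ranges: [-2.86, 2.86], [-0.3, 2.09], [-1.38, 1.24], [0.06, 2.45], [-1.56, 4.7], [0.09, 2.05], [-2.69, 2.69]. Speed limits (rad/s): [2.57, 2.57, 3.14, 3.14, 3.14, 3.14, 3.14].

INTERFACE

Orientations are given as a unit quaternion [x, y, z, w].
In Python, from cell import bot, imaging, nets gives the robot as it stands. The module is installed in compiled form; this text tells all that it offers.
- The arm moves only by the shell command python3 -m creep 'ROWS' [FORCE]. ROWS is a JSON object of lists of equal length, an entry for each row: "gripper": the opening in per cent of the stroke, from 0 (shut) to 100 (fully open); "slide": the shift along the tool's x, y, z in cm, a list of three; "angular": the turn, a rotation vector about the tool's x, y, z in rad, a list of three. A call has 1 to 10 rows; each row shifts and turns the commanded pose from where the row before left it, along the tool's axes as they then stand; what a row does not reach is not made up. A row lasts 1/10 s, in which the tool goes at most 50 mm and 8.59 degrees, less where a joint would pass 70% of its speed; a pose out of reach is approached as far as the arm can. A call is refused whole if a number of a shift passes 5 or a number of a turn 0.15, either way. A call with a gripper value outside its range is refused whole. The fingers move at their own pace and stop on an object; FORCE is the grip in N (left out, the last holds). Time passes only in rows, so rows that do not move let the fingers close. It gives the time, the measured TCP pose, the force, the opening and the grip force at its end, in the units of the state.
- bot.get_obs(): the state, without advancing time (a new reading comes with each control period).
- imaging.get_image(name): name is "scene" or "side" or "wrist"; returns a dict with "img" (420x560x3 uint8, blue, green, red), "range_z" (420x560 float32, m along the optical axis (not along the pixel's ray), 0 where there is no reading), "fx", "fy", "cx", "cy" (pixels), "eye" and "rotation" of the camera in the world; the wrist camera has in their place "mount" (4x4, takes a point from camera to tool coordinates, whose origin is the TCP and whose axes are the flange's). Camera axes: x right, y down, z forward; pixel columns grow to the right and rows downward; lengths in m; the calibration is good to about 2 mm. A picture is of the moment at which its call begins: read the wrist's pose just before it.
- bot.finish_job(): hands the job in; it is judged then, once.
Trained networks look in a picture, given as the dict that the camera call returned (one of the last four; its "shot" number tells which), for a name from the list of things; names that differ only in an ending like _2 or _b are one class to them, and where a whole thing is asked for, a point or a joint stands for the part that bears it (a point fixed in the world has none). Each returns a list of dicts, best first, with "p" (0 to 1); they miss things now and then, are a little off and sometimes report something else, mostly with a low value. They report only what shows in the picture. A call takes as long as a camera call. They do not tell look-alikes from the thing itself.
- nets.look_for(picture, name): "bbox" ([left, top, width, height] in pixels, round what is visible of it).
- nets.outline_of(picture, name): "mask" (420x560 bool, what is visible of it) and "bbox" ([left, top, width, height] in pixels, round what is visible of it).
- nets.landmark_of(picture, name): "xy" ([column, row] in pixels: a listed point, or the origin of a listed thing).
The state is a dict: "clock": time; "joint_pos": joint angles; "joint_velocities": joint speeds; "effort": joint torques, N m; "position": TCP position; "tool_rot": TCP orientation; "contact_force": force on the tool from outside, world axes, zero at the start; "torque": the same for the moment, N m; "width": opening from 0.0 (shut) to 1.0 (fully open); "finger_force": force on a finger pad.
Only numpy, scipy, OpenCV 4.12 (cv2) and the standard library are available. Lean on these libraries where they do the work, as an engineer would, in place of code of your own. Each camera call takes 0.05 s, during which the arm holds its last target. There are 200 camera calls.

TASK

Close the pastry counter: hang every empty bread basket by its handle on the rack, one on each twin hook. Take the red shutter key from its wooden holder, push it fully home into the key switch, turn it clockwise to its stop and back home, withdraw it and stand it fully home in its holder again. Do not disturb the syrup bottle, the bowl or the jar.

Things in the scene. Friction and masses are not known exactly. Their poses are not given: they have to be found in the camera images.
- basket0: loose white bread basket: open box 80 (x) by 110 (y) by 70 mm high, walls 5 mm, 0.22 kg, with a rigid bail handle: two flat uprights carrying a wooden bar of square section 14 x 14 mm, 120 mm long, running along the basket's y axis. Origin: centre of its underside; z up. It may be absent.
- basket1: loose blue bread basket: open box 80 (x) by 110 (y) by 70 mm high, walls 5 mm, 0.22 kg, with a rigid bail handle: two flat uprights carrying a wooden bar of square section 14 x 14 mm, 120 mm long, running along the basket's y axis. Origin: centre of its underside; z up. It may be absent.
- basket2: loose yellow bread basket: open box 80 (x) by 110 (y) by 70 mm high, walls 5 mm, 0.22 kg, with a rigid bail handle: two flat uprights carrying a wooden bar of square section 14 x 14 mm, 120 mm long, running along the basket's y axis. Origin: centre of its underside; z up. It may be absent.
- basket0_bar (a point): centre of the handle bar of the white basket, 140 mm above the basket's underside (the bar spans 133 to 147 mm up); y runs along the bar. The window under the bar is 63 mm high and 110 mm wide. Gripped at its middle across its 14 mm width, the bar leaves both prongs of a hook free.
- basket1_bar (a point): centre of the handle bar of the blue basket, 140 mm above the basket's underside (the bar spans 133 to 147 mm up); y runs along the bar. The window under the bar is 63 mm high and 110 mm wide. Gripped at its middle across its 14 mm width, the bar leaves both prongs of a hook free.
- basket2_bar (a point): centre of the handle bar of the yellow basket, 140 mm above the basket's underside (the bar spans 133 to 147 mm up); y runs along the bar. The window under the bar is 63 mm high and 110 mm wide. Gripped at its middle across its 14 mm width, the bar leaves both prongs of a hook free.
- hook0 (a point): left (rack's +y) twin hook of the fixed basket rack: two level 8 mm brass prongs, 32 mm either side of this point in y, pointing to the rack's -x. Point: midway between them, level with their tops, 204 mm above the counter, where a bar should lie, parallel to y. Prongs run from a 16 mm crossbar 60 mm behind (+x) to 35 mm in front, then tips rise to 22 mm above, 51 mm in front.
- hook1 (a point): middle twin hook, as hook0 in all sizes; hooks are 150 mm apart along the rack's y. The rack's two posts and 14 mm high base are under and behind the crossbar, nothing is above it.
- hook2 (a point): right (rack's -y) twin hook, as hook0 in all sizes.
- key_bow (a point): loose shutter key, 85 mm tall, 60 g, upright: centre of its red grip, a plate 12 mm thick (key's x), 42 mm wide (y), 42 mm tall (z). 64 mm above the blade's tip. Below the grip: 10 mm neck, 20 mm wide 5 mm thick collar (underside 34 mm below this point), 5 mm round shank, and at the end the blade, 5 (x) by 16 (y) mm, 20 mm long. Same after half a turn.
- key_collar (a point): underside of the key's collar, on its axis, 30 mm above the blade's tip; it lies on the face of the switch or of the holder when the key is fully home. Axes as key_bow.
- holder_slot (a point): mouth of the slot in the key holder (fixed dark wooden block 70 x 70 x 45 mm): centre of the slot in its top face, z up. The slot is 9 mm (x) by 20 mm (y) and 34 mm deep with small chamfers; the key stands in it at the start with the key's y along the slot's y.
- keyhole (a point): mouth of the keyhole in the key switch (fixed white box 90 x 110 mm, 70 mm high, steel top): centre of the slot in its top face, z up. Slot 8 mm (x) by 19 mm (y), chamfered, through the 8 mm face and on into a brass rotor: the key goes 30 mm deep until its collar lies on the face. The blade enters and leaves only when the rotor is home; turned, the face holds it in.
- rotor (a joint): turn of the switch's rotor about the vertical, rad: 0 home (slot in line with the keyhole), growing clockwise seen from above to a hard stop at 1.2 (69 degrees). Stays where left (friction 0.04 N m, no spring). The blade has about 0.2 rad of play in it either way, so turn the key some 0.2 rad further than the rotor must go, both ways. Below 0.15 counts as home.
- syrup: bystander: amber syrup bottle, 64 mm diameter, 200 mm tall; origin at the centre of its underside
- bowl: bystander: blue bowl, 120 mm diameter, 50 mm tall; origin at the centre of its underside
- jar: bystander: clear jar, 76 mm diameter, 100 mm tall; origin at the centre of its underside
Mind the look-alikes: they are no part of the job. Of the things that look like the basket1, the largest one is meant.

How it is judged:
On the way, in this order (a step that is already met when the one before it is completed fails the run):
1. the key is fully home in the key switch (horizontal distance between key_collar and keyhole below 0.005 m and z of key_collar in the frame of keyhole below 0.004 m and angle between key_bow's own z axis and vertical below 0.15 rad and value of joint rotor below 0.4 rad), for 0.1 s.
2. the key has turned the switch to its stop (horizontal distance between key_collar and keyhole below 0.005 m and z of key_collar in the frame of keyhole below 0.004 m and angle between key_bow's own z axis and vertical below 0.15 rad and value of joint rotor above 1.12 rad), for 0.1 s.
3. the key has turned the switch back home (horizontal distance between key_collar and keyhole below 0.005 m and z of key_collar in the frame of keyhole below 0.004 m and angle between key_bow's own z axis and vertical below 0.15 rad and value of joint rotor below 0.15 rad), for 0.1 s.
4. the key is out of the switch (z of key_collar in the frame of keyhole above 0.035 m), for 0.1 s.
At the end, for the whole second after the job is handed in: Each basket present hangs at rest by its bar on a twin hook (bar on the prongs, within 30 mm of the hook point sideways and lengthways, tilt under 0.3 rad); the rotor is home (under 0.15 rad); the key stands upright, fully home in its holder (collar within 5 mm of the top) (((x of basket0_bar in the frame of hook0 between -0.035 and 0.03 m and y of basket0_bar in the frame of hook0 between -0.03 and 0.03 m and z of basket0_bar in the frame of hook0 between 0 and 0.016 m) or (x of basket0_bar in the frame of hook1 between -0.035 and 0.03 m and y of basket0_bar in the frame of hook1 between -0.03 and 0.03 m and z of basket0_bar in the frame of hook1 between 0 and 0.016 m) or (x of basket0_bar in the frame of hook2 between -0.035 and 0.03 m and y of basket0_bar in the frame of hook2 between -0.03 and 0.03 m and z of basket0_bar in the frame of hook2 between 0 and 0.016 m)) and angle between each of basket0_bar, basket1_bar, basket2_bar's own z axis and vertical below 0.3 rad and linear speed of each of basket0, basket1, basket2 below 0.05 m/s and ((x of basket1_bar in the frame of hook0 between -0.035 and 0.03 m and y of basket1_bar in the frame of hook0 between -0.03 and 0.03 m and z of basket1_bar in the frame of hook0 between 0 and 0.016 m) or (x of basket1_bar in the frame of hook1 between -0.035 and 0.03 m and y of basket1_bar in the frame of hook1 between -0.03 and 0.03 m and z of basket1_bar in the frame of hook1 between 0 and 0.016 m) or (x of basket1_bar in the frame of hook2 between -0.035 and 0.03 m and y of basket1_bar in the frame of hook2 between -0.03 and 0.03 m and z of basket1_bar in the frame of hook2 between 0 and 0.016 m)) and ((x of basket2_bar in the frame of hook0 between -0.035 and 0.03 m and y of basket2_bar in the frame of hook0 between -0.03 and 0.03 m and z of basket2_bar in the frame of hook0 between 0 and 0.016 m) or (x of basket2_bar in the frame of hook1 between -0.035 and 0.03 m and y of basket2_bar in the frame of hook1 between -0.03 and 0.03 m and z of basket2_bar in the frame of hook1 between 0 and 0.016 m) or (x of basket2_bar in the frame of hook2 between -0.035 and 0.03 m and y of basket2_bar in the frame of hook2 between -0.03 and 0.03 m and z of basket2_bar in the frame of hook2 between 0 and 0.016 m)) and value of joint rotor below 0.15 rad and horizontal distance between key_collar and holder_slot below 0.006 m and z of key_collar in the frame of holder_slot below 0.005 m and angle between key_bow's own z axis and vertical below 0.2 rad); the robot touches nothing.
It fails at once if the syrup is moved by more than 30 mm (distance of syrup from where it was at the start of the episode above 0.03 m).
It fails at once if the bowl is moved by more than 30 mm (distance of bowl from where it was at the start of the episode above 0.03 m).
It fails at once if the jar is moved by more than 30 mm (distance of jar from where it was at the start of the episode above 0.03 m).
Of basket0, basket1, basket2 only 2 to 3 are there at a start; the rules pass over those that are not, and their reading is None.
At some moment in a run one of basket0, basket1, basket2 may be knocked a few centimetres aside while the robot is not near it.
It also fails if it takes over 208 s, if anything falls off the work surface, if the arm or the gripper's body presses on something with over 40 N, if the wrist force passes 120 N, or if a joint passes its speed limit or range.

## Working session

There is one attempt and no reset: what is moved stays moved. The work goes in short steps, Python scripts to look and compute and a shell command to move; the robot and the scene stay as the last step left them, time stands still between calls to the robot, and variables do not carry over. Pictures are saved under pics/ and viewed, at most 14 in all, crops included, and the job is handed in when it is done.

```bash
mkdir -p pics
cat > h.py <<'E'
import numpy as np, cv2
from cell import bot, imaging, nets
from scipy.spatial.transform import Rotation as R
def pose():
    o=bot.get_obs(); T=np.eye(4); T[:3,:3]=R.from_quat(o['tool_rot']).as_matrix(); T[:3,3]=o['position']; return T
def shot(name):
    T=pose(); p=imaging.get_image(name)
    if name=='wrist': C=T@np.array(p['mount'])
    else:
        C=np.eye(4); r=np.array(p['rotation']); C[:3,:3]=r if r.shape==(3,3) else R.from_quat(r).as_matrix(); C[:3,3]=p['eye']
    p['C']=C; return p
def cloud(p):
    z=p['range_z']; v,u=np.indices(z.shape)
    P=np.stack([(u-p['cx'])/p['fx']*z,(v-p['cy'])/p['fy']*z,z],-1)
    W=P@p['C'][:3,:3].T+p['C'][:3,3]; W[z==0]=np.nan; return W
def at_z(p,uv,z):
    d=p['C'][:3,:3]@np.array([(uv[0]-p['cx'])/p['fx'],(uv[1]-p['cy'])/p['fy'],1]); e=p['C'][:3,3]
    return e+d*(z-e[2])/d[2]
E
cat > s1.py <<'E'
from h import *
np.set_printoptions(precision=3,suppress=True)
o=bot.get_obs(); print(o['clock'],o['position'],o['tool_rot'],o['width'])
H=dict(basket0_bar=.14,basket1_bar=.14,basket2_bar=.14,hook0=.204,hook1=.204,hook2=.204,key_bow=None,holder_slot=.045,keyhole=.07,syrup=0,bowl=0,jar=0)
for c in ('scene','side'):
    p=shot(c); cv2.imwrite(f'pics/{c}1.png',p['img']); W=cloud(p); print(c,p['C'][:3,3])
    for n,h in H.items():
        for d in nets.landmark_of(p,n)[:3]:
            u,v=np.round(d['xy']).astype(int); w=W[min(max(v,0),419),min(max(u,0),559)]
            print(n,round(d['p'],2),(u,v),'cloud',w,'at_z',at_z(p,d['xy'],h)[:2] if h is not None else '')
E
python3 s1.py
```

```text
0.0 [0.286 0.583 0.191] [ 0.226  0.974 -0.001 -0.   ] 0.9995723312618224
scene [ 0.837 -0.529  1.083]
basket0_bar 0.75 (np.int64(175), np.int64(335)) cloud [ 0.504 -0.424  0.144] at_z [ 0.502 -0.423]
basket1_bar 0.98 (np.int64(211), np.int64(256)) cloud [ 0.439 -0.209  0.071] at_z [ 0.465 -0.231]
basket1_bar 0.9 (np.int64(176), np.int64(233)) cloud [ 0.342 -0.212  0.113] at_z [ 0.357 -0.221]
basket1_bar 0.74 (np.int64(106), np.int64(290)) cloud [ 0.289 -0.414  0.114] at_z [ 0.304 -0.418]
basket2_bar 0.62 (np.int64(247), np.int64(202)) cloud [ 0.464 -0.065  0.148] at_z [ 0.461 -0.06 ]
hook0 0.97 (np.int64(312), np.int64(85)) cloud [0.351 0.532 0.   ] at_z [0.442 0.334]
hook0 0.67 (np.int64(370), np.int64(254)) cloud [ 0.789 -0.001  0.056] at_z [ 0.795 -0.077]
hook0 0.66 (np.int64(355), np.int64(164)) cloud [0.628 0.278 0.013] at_z [0.665 0.134]
hook1 0.97 (np.int64(312), np.int64(85)) cloud [0.351 0.532 0.   ] at_z [0.442 0.334]
hook1 0.67 (np.int64(370), np.int64(254)) cloud [ 0.789 -0.001  0.056] at_z [ 0.795 -0.077]
hook1 0.66 (np.int64(355), np.int64(164)) cloud [0.628 0.278 0.013
[... 2421 characters left out ...]
(319), np.int64(217)) cloud [ 0.635 -0.09   0.087] at_z 
holder_slot 0.93 (np.int64(321), np.int64(229)) cloud [ 0.635 -0.1    0.05 ] at_z [ 0.641 -0.095]
keyhole 0.73 (np.int64(368), np.int64(339)) cloud [ 0.497 -0.426  0.007] at_z [ 0.458 -0.456]
keyhole 0.66 (np.int64(372), np.int64(253)) cloud [ 0.656 -0.277  0.069] at_z [ 0.656 -0.277]
syrup 0.85 (np.int64(331), np.int64(207)) cloud [0.768 0.005 0.015] at_z [0.786 0.023]
bowl 0.91 (np.int64(374), np.int64(240)) cloud [ 0.694 -0.248  0.075] at_z [ 0.77  -0.187]
jar 0.75 (np.int64(426), np.int64(307)) cloud [ 0.635 -0.463  0.049] at_z [ 0.679 -0.44 ]
jar 0.18 (np.int64(374), np.int64(251)) cloud [ 0.664 -0.276  0.071] at_z [ 0.733 -0.223]
```

View pics/scene1.png

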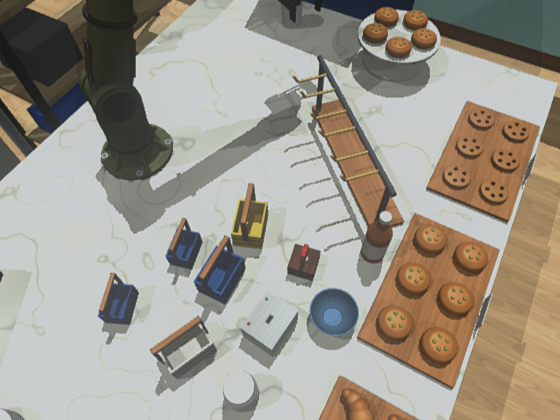

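View pics/side1.png

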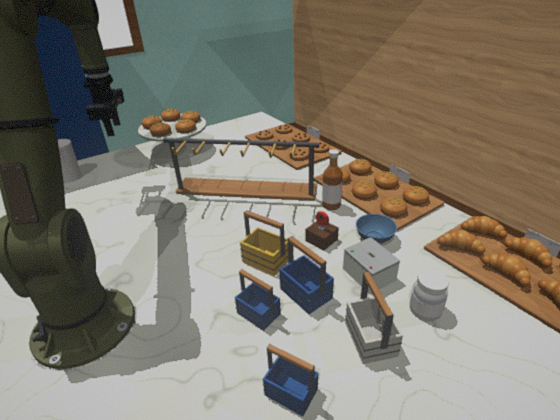

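The scene picture shows yellow (250,215), the largest blue (220,270) and white (183,345) baskets. Two small blue look-alikes are at (185,245) and (118,300). The key is in its holder at (304,255), the switch at (270,320) and the rack runs at roughly 45° from (320,60) to (400,220). The side view agrees. Next I'll get the yaws from the point clouds.

```bash
cat >> h.py <<'E'
def pca(P):
    m=(P.min(0)+P.max(0))/2; r=cv2.minAreaRect(P[:,:2].astype(np.float32)*1000)
    b=cv2.boxPoints(r)/1000; e1,e2=b[1]-b[0],b[2]-b[1]
    L,S=(e1,e2) if np.linalg.norm(e1)>np.linalg.norm(e2) else (e2,e1)
    return np.array(r[0])/1000, np.degrees(np.arctan2(L[1],L[0])), np.linalg.norm(L), np.linalg.norm(S)
def region(W,xy,r,z0,z1):
    return W[(np.hypot(W[...,0]-xy[0],W[...,1]-xy[1])<r)&(W[...,2]>z0)&(W[...,2]<z1)]
def plan(xyz,yaw=None):
    """tool-down: yaw (deg, mod 180) wanted for tool y axis; slide cm in turned tool frame"""
    T=pose(); Rm=T[:3,:3]; cur=np.degrees(np.arctan2(Rm[1,1],Rm[0,1]))
    d=0 if yaw is None else (yaw-cur+90)%180-90
    zt=np.array([0,0,-1]); y=np.radians(cur+d); yt=np.array([np.cos(y),np.sin(y),0]); xt=np.cross(yt,zt)
    D=np.stack([xt,yt,zt])@(np.array(xyz)-T[:3,3])*100
    # tilt correction
    tilt=np.cross(Rm[:,2],[0,0,-1])@Rm
    print('cur',T[:3,3].round(4),'yaw',cur.round(1),'j7',round(bot.get_obs()['joint_pos'][6],2),'t',round(bot.get_obs()['clock'],1),'tilt fix tool',tilt.round(3))
    print('turn about tool z (rad)',round(-np.radians(d),3),'alt',round(-np.radians(d)+np.sign(d or 1)*np.pi,3),'| slide cm',D.round(2))
E
cat > s2.py <<'E'
from h import *
np.set_printoptions(precision=3,suppress=True)
B=dict(white=(.502,-.423),blue=(.465,-.231),yellow=(.461,-.065))
for c in ('scene','side'):
    p=shot(c); W=cloud(p)
    for n,xy in B.items(): print(c,n,pca(region(W,xy,.075,.134,.16)))
    print('switch',pca(region(W,(.657,-.277),.09,.06,.08)));print('holder',pca(region(W,(.642,-.09),.06,.04,.055)));print('bow',pca(region(W,(.642,-.09),.05,.062,.13)))
    q=region(W,(.59,.27),.3,.185,.26); print('rack top',pca(q),len(q))
from scipy.spatial.transform import Rotation
plan((.46,-.065,.3))
E
python3 s2.py
```

```text
scene white (array([ 0.506, -0.423]), np.float32(66.43632), np.float32(0.11936882), np.float32(0.015561477))
scene blue (array([ 0.476, -0.23 ]), np.float32(-87.24416), np.float32(0.12121923), np.float32(0.015766468))
scene yellow (array([ 0.464, -0.066]), np.float32(-68.547134), np.float32(0.12071917), np.float32(0.014873152))
switch (array([ 0.649, -0.278]), np.float32(85.11536), np.float32(0.1110993), np.float32(0.09060812))
holder (array([ 0.644, -0.091]), np.float32(-78.07058), np.float32(0.07251237), np.float32(0.06986223))
bow (array([ 0.644, -0.093]), np.float32(-79.603455), np.float32(0.03766069), np.float32(0.0119410185))
rack top (array([0.573, 0.223]), np.float32(-43.23312), np.float32(0.5559689), np.float32(0.12045825)) 1703
side white (array([ 0.504, -0.424]), np.float32(66.91338), np.float32(0.122615606), np.float32(0.015244464))
side blue (array([ 0.474, -0.232]), np.float32(-87.172104), np.float32(0.12264278), np.float32(0.0155482385))
side yellow (array([ 0.462, -0.068]), np.float32(-68.8182), np.float32(0.12125646), np.float32(0.016208868))
switch (array([ 0.648, -0.279]), np.float32(85.18653), np.float32(0.11293001), np.float32(0.0936049))
holder (array([ 0.642, -0.093]), np.float32(11.766128), np.float32(0.07322023), np.float32(0.07188716))
bow (array([ 0.643, -0.092]), np.float32(-78.32333), np.float32(0.04338928), np.float32(0.018434485))
rack top (array([0.571, 0.222]), np.float32(-43.240124), np.float32(0.55625093), np.float32(0.12013479)) 1087
cur [0.286 0.584 0.192] yaw 63.9 j7 -0.06 t 1.4 tilt fix tool [ 0.  0. -0.]
turn about tool z (rad) -0.0 alt 3.142 | slide cm [-44.16 -50.59 -10.78]
```

```bash
cat > s3.py <<'E'
from h import *
np.set_printoptions(precision=3,suppress=True)
for c in ('scene','side'):
    W=cloud(shot(c)); q=region(W,(.555,.225),.32,.19,.24); q=q[np.hypot(q[:,0]-.786,q[:,1]-.026)>.07]
    e=np.radians(46.8); X=q[:,0]*np.cos(e)+q[:,1]*np.sin(e); Y=-q[:,0]*np.sin(e)+q[:,1]*np.cos(e)
    print(c,'x',np.percentile(X,[0,1,50,99,100]),'y',np.percentile(Y,[0,1,99,100]))
    bk=X>X.max()-.017; print('crossbar',pca(q[bk]),np.percentile(q[bk][:,2],[2,98]))
    pr=(X<X.max()-.035); h,ed=np.histogram(Y[pr],np.arange(Y.min(),Y.max(),.006)); print([(round(a,3),b) for a,b in zip(ed,h) if b])
plan((.48,.05,.30),21.3)
E
python3 s3.py
```

```text
scene x [0.495 0.498 0.599 0.613 0.616] y [-0.508 -0.499  0.002  0.015]
crossbar (array([0.595, 0.274]), np.float32(-43.198692), np.float32(0.5221685), np.float32(0.016982224)) [0.197 0.211]
[(np.float64(-0.436), np.int64(71)), (np.float64(-0.43), np.int64(39)), (np.float64(-0.424), np.int64(1)), (np.float64(-0.376), np.int64(5)), (np.float64(-0.37), np.int64(86)), (np.float64(-0.364), np.int64(15)), (np.float64(-0.292), np.int64(1)), (np.float64(-0.286), np.int64(70)), (np.float64(-0.28), np.int64(29)), (np.float64(-0.274), np.int64(1)), (np.float64(-0.226), np.int64(11)), (np.float64(-0.22), np.int64(74)), (np.float64(-0.214), np.int64(10)), (np.float64(-0.142), np.int64(2)), (np.float64(-0.136), np.int64(56)), (np.float64(-0.13), np.int64(32)), (np.float64(-0.076), np.int64(12)), (np.float64(-0.07), np.int64(64)), (np.float64(-0.064), np.int64(9))]
side x [0.491 0.495 0.598 0.608 0.613] y [-0.502 -0.493  0.005  0.013]
crossbar (array([0.591, 0.272]), np.float32(-43.57139), np.float32(0.5144981), np.float32(0.016627222)) [0.194 0.211]
[(np.float64(-0.436), np.int64(22)), (np.float64(-0.43), np.int64(15)), (np.float64(-0.37), np.int64(36)), (np.float64(-0.364), np.int64(7)), (np.float64(-0.286), np.int64(25)), (np.float64(-0.28), np.int64(16)), (np.float64(-0.226), np.int64(1)), (np.float64(-0.22), np.int64(38)), (np.float64(-0.214), np.int64(4)), (np.float64(-0.136), np.int64(34)), (np.float64(-0.13), np.int64(14)), (np.float64(-0.076), np.int64(1)), (np.float64(-0.07), np.int64(44)), (np.float64(-0.064), np.int64(3))]
cur [0.286 0.584 0.192] yaw 63.9 j7 -0.06 t 1.5 tilt fix tool [0. 0. 0.]
turn about tool z (rad) 0.743 alt -2.398 | slide cm [-56.76  -1.33 -10.78]
```

```bash
python3 -m creep '{"gripper":[100,100,100,100,100,100,100],"slide":[[0,0,-4],[0,0,-4],[0,0,-3],[0,0,0],[0,0,0],[0,0,0],[0,0,0]],"angular":[[0,0,0.145],[0,0,0.145],[0,0,0.145],[0,0,0.145],[0,0,0.145],[0,0,0.02],[0,0,0]]}' 30; python3 -c "
from h import *
plan((.48,.05,.30),21.3)"
```

```text
clock: 2.2
position: [0.286, 0.5836, 0.3019]
tool_rot: [0.564, 0.826, -0.0, 0.0]
contact_force: [0.4, -0.6, -0.2]
width: 1.004
finger_force: 0.0
cur [0.286  0.5836 0.3019] yaw 21.4 j7 -0.78 t 2.2 tilt fix tool [-0.  0.  0.]
turn about tool z (rad) 0.001 alt -3.141 | slide cm [-56.76  -1.31   0.19]
```

```bash
python3 -m creep '{"gripper":[100,100,100,100,100,100,100,100,100,100],"slide":[[-4.8,0,0],[-4.8,0,0],[-4.8,0,0],[-4.8,0,0],[-4.8,0,0],[-4.8,0,0],[-4.8,0,0],[-4.8,0,0],[-4.8,0,0],[-4.8,0,0]],"angular":[[0,0,0],[0,0,0],[0,0,0],[0,0,0],[0,0,0],[0,0,0],[0,0,0],[0,0,0],[0,0,0],[0,0,0]]}' 30; python3 -c "
from h import *
W=cloud(shot('scene'));a=pca(region(W,(.463,-.066),.09,.134,.155)); print(a)
plan((.463,-.067,.121),21.3)"
```

```text
clock: 3.2
position: [0.46, 0.1341, 0.3023]
tool_rot: [0.564, 0.826, 0.0, 0.0]
contact_force: [1.0, -0.2, 0.9]
width: 1.0
finger_force: 0.0
(array([ 0.46412442, -0.0666264 ]), np.float32(-68.679565), np.float32(0.12318163), np.float32(0.014713372))
cur [0.4633 0.1241 0.3026] yaw 20.6 j7 0.01 t 3.2 tilt fix tool [ 0.001  0.005 -0.   ]
turn about tool z (rad) -0.011 alt 3.13 | slide cm [-17.79  -6.96  18.16]
```

```bash
python3 -m creep '{"gripper":[100,100,100,100,100,100,100,100,100,100],"slide":[[-4.5,-1.7,0],[-4.5,-1.7,0],[-4.4,-1.8,0],[-4.4,-1.8,0],[0,0,0],[0,0,4.5],[0,0,4.5],[0,0,4],[0,0,3],[0,0,2.1]],"angular":[[0,0,0],[0,0,0],[0,0,0],[0,0,0],[0,0,0],[0,0,0],[0,0,0],[0,0,0],[0,0,0],[0,0,0]]}' 30; python3 -c "
from h import *
plan((.464,-.067,.121),21.3)"
```

```text
clock: 4.25
position: [0.4573, -0.0544, 0.1187]
tool_rot: [0.564, 0.826, -0.001, -0.001]
contact_force: [-0.0, 0.0, -0.0]
width: 1.0
finger_force: 0.0
cur [ 0.4573 -0.0544  0.1187] yaw 21.4 j7 0.4 t 4.2 tilt fix tool [-0.003 -0.001 -0.   ]
turn about tool z (rad) 0.001 alt -3.14 | slide cm [-1.42  0.17 -0.23]
```

Close to the bar. I'll correct by 1.4 cm along it, then grip and lift.

```bash
python3 -m creep '{"gripper":[100,100,0,0,0,0,0,0,0,0],"slide":[[-1.4,0.15,-0.2],[0,0,0],[0,0,0],[0,0,0],[0,0,0],[0,0,0],[0,0,-2],[0,0,-4],[0,0,-4],[0,0,-4]],"angular":[[0,0,0],[0,0,0],[0,0,0],[0,0,0],[0,0,0],[0,0,0],[0,0,0],[0,0,0],[0,0,0],[0,0,0]]}' 40; python3 -c "
from h import *
plan((.477,.143,.30),46.8)"
```

```text
clock: 5.25
position: [0.465, -0.0675, 0.2648]
tool_rot: [0.565, 0.825, 0.0, 0.0]
contact_force: [1.1, -0.2, 0.7]
width: 0.36
finger_force: 0.0
cur [ 0.465  -0.0675  0.2648] yaw 21.2 j7 0.38 t 5.2 tilt fix tool [ 0. -0. -0.]
turn about tool z (rad) -0.447 alt 2.695 | slide cm [13.53 16.17 -3.52]
```

```bash
python3 -m creep '{"gripper":[60,60,60,60,60,60,0,0,0,0],"slide":[[0,0,0],[0,0,4],[0,0,4],[0,0,4],[0,0,2.2],[0,0,0],[0,0,0],[0,0,0],[0,0,0],[0,0,0]],"angular":[[0,0,0],[0,0,0],[0,0,0],[0,0,0],[0,0,0],[0,0,0],[0,0,0],[0,0,0],[0,0,0],[0,0,0]]}' 40; python3 -m creep '{"gripper":[0,0,0,0,0],"slide":[[0,0,0],[0,0,0],[0,0,0],[0,0,0],[0,0,0]],"angular":[[0,0,0],[0,0,0],[0,0,0],[0,0,0],[0,0,0]]}' 40
```

```text
clock: 6.25
position: [0.4662, -0.0676, 0.1222]
tool_rot: [0.565, 0.825, 0.001, 0.001]
contact_force: [-0.4, -0.1, -0.7]
width: 0.321
finger_force: 0.0
clock: 6.75
position: [0.4653, -0.0676, 0.1211]
tool_rot: [0.565, 0.825, -0.0, -0.0]
contact_force: [0.7, -0.9, 0.3]
width: 0.008
finger_force: 0.0
```

```bash
python3 -c "
from h import *
p=shot('scene');cv2.imwrite('pics/scene2.png',p['img'][140:380,60:360].repeat(2,0).repeat(2,1))
W=cloud(p)
for d in nets.landmark_of(p,'basket2_bar')[:2]: print(d['p'],d['xy'],at_z(p,d['xy'],.14))
print(p['C'])
print(pca(region(W,(.463,-.066),.09,.134,.145)))"
```

```text
0.58 [246.3, 199.5] [ 0.45571587 -0.05533835  0.14      ]
[[ 0.87257403  0.40875819 -0.26745338  0.83728532]
 [ 0.4883323  -0.74348976  0.45689665 -0.52941412]
 [-0.0120886  -0.52928227 -0.84835968  1.08294786]
 [ 0.          0.          0.          1.        ]]
(array([ 0.47576508, -0.09666849]), np.float32(-67.55185), np.float32(0.054955855), np.float32(0.014755355))
```

View pics/scene2.png

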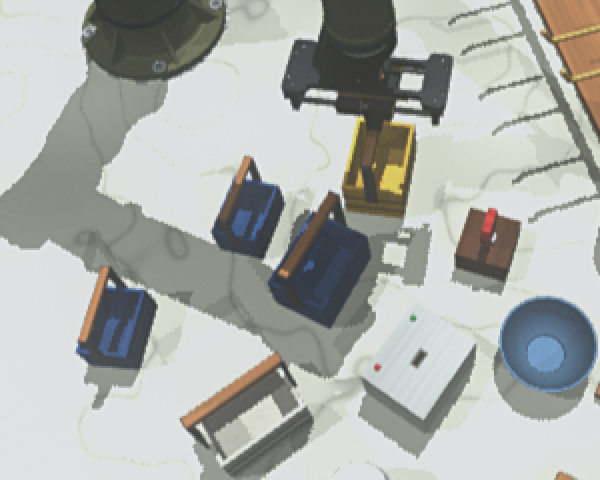

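The crop shows the gripper straddling the yellow bar at about (370,130), with the basket undisturbed. The opening reads 0 though, so I'll check with the wrist camera.

```bash
python3 -c "
from h import *
p=shot('wrist');q=shot('side')
cv2.imwrite('pics/w1.png',np.vstack([cv2.resize(p['img'],(400,300)),cv2.resize(q['img'][170:320,180:380],(400,300))]))
o=bot.get_obs();print(o['width'],o['finger_force'],o['position'],p['mount'])"
```

```text
0.0024055277884901245 0.0 [ 0.46527329 -0.06763815  0.12112813] [[ 6.79146571e-04 -9.56847999e-01 -2.90588103e-01  7.94005447e-02]
 [ 9.99999754e-01  5.98169066e-04  3.67494499e-04 -6.35816186e-05]
 [-1.77815562e-04 -2.90588281e-01  9.56848169e-01 -1.92250292e-01]
 [ 0.00000000e+00  0.00000000e+00  0.00000000e+00  1.00000000e+00]]
```

View pics/w1.png

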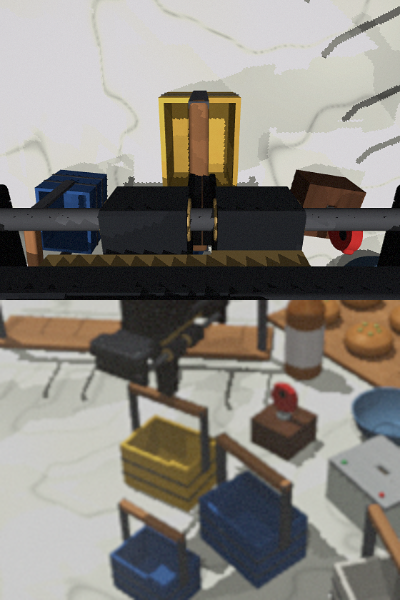

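```bash
python3 -m creep '{"gripper":[0,0,0,0,0],"slide":[[0,0,0],[0,0,-2],[0,0,-2],[0,0,-2],[0,0,0]],"angular":[[0,0,0],[0,0,0],[0,0,0],[0,0,0],[0,0,0]]}' 40;  python3 -c "
from h import *
q=shot('side'); p=shot('wrist')
cv2.imwrite('pics/w2.png',np.vstack([p['img'][240:420],cv2.resize(q['img'][150:320,180:380],(560,420))]))
o=bot.get_obs();print(o['width'],o['finger_force'],o['position'],o['contact_force'])"
```

```text
clock: 7.45
position: [0.4672, -0.0677, 0.1836]
tool_rot: [0.565, 0.825, 0.002, 0.002]
contact_force: [0.2, -0.9, -0.6]
width: 0.006
finger_force: 0.0
0.0033727687153133922 0.0 [ 0.46533213 -0.06762741  0.18100045] [-0.29312218 -0.27576106 -0.61092504]
```

View pics/w2.png

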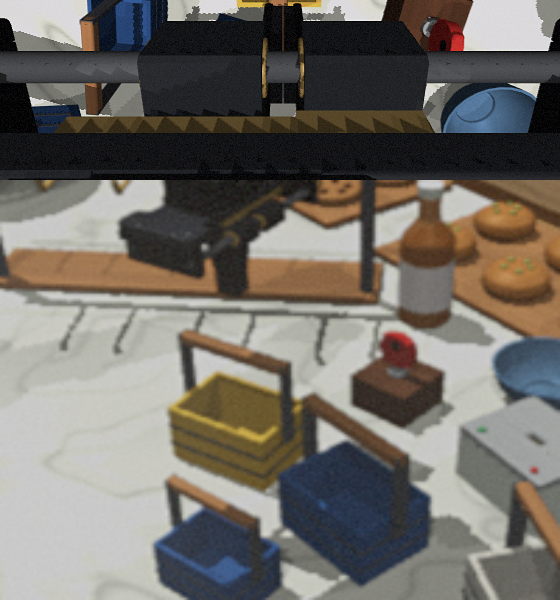

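```bash
python3 -c "
from h import *
np.set_printoptions(precision=3,suppress=True)
q=shot('side');C=np.linalg.inv(q['C']);t=pose()[:3,3]
for z in (.0,.01,.02,.03,.04,.05):
  c=C@np.r_[t+[0,0,z],1]; print(z,(q['fx']*c[0]/c[2]+q['cx'],q['fy']*c[1]/c[2]+q['cy']))
for n in ('side','scene'):
  W=cloud(shot(n)); r=region(W,t,.12,.15,.6); print(n,r[:,2].min(),np.percentile(r[:,2],[.5,2,5]))
  l=r[r[:,2]<r[:,2].min()+.03]; print(l.mean(0),len(l), l.min(0),l.max(0))
o=bot.get_obs(); print(o['joint_pos'],o['position'])
"
```

```text
0.0 (np.float64(262.3449094938771), np.float64(206.5775719949637))
0.01 (np.float64(262.10853092029225), np.float64(203.2755036890132))
0.02 (np.float64(261.86937605243253), np.float64(199.9346522006702))
0.03 (np.float64(261.62739568950695), np.float64(196.55433022410153))
0.04 (np.float64(261.38253946125076), np.float64(193.1338341166192))
0.05 (np.float64(261.13475579297057), np.float64(189.67244341038207))
side 0.1500017708929463 [0.217 0.244 0.29 ]
[ 0.464 -0.088  0.151] 24 [ 0.438 -0.182  0.15 ] [ 0.486 -0.022  0.153]
scene 0.1504748754345282 [0.224 0.288 0.297]
[ 0.467 -0.069  0.151] 2 [ 0.463 -0.08   0.15 ] [ 0.471 -0.057  0.151]
[-0.594 -0.097  0.649  1.915  0.061  1.306  0.407] [ 0.465 -0.068  0.18 ]
```

```bash
python3 -c "
from h import *
np.set_printoptions(precision=3,suppress=True)
T=pose()
for n in ('side','scene','wrist'):
  p=shot(n);W=cloud(p); L=(W-T[:3,3])@T[:3,:3]  # tool coords
  m=(abs(L[...,0])<.05)&(abs(L[...,1])<.11)&(L[...,2]>-.12)&(L[...,2]<.02)
  l=L[m]; print(n,len(l))
  for a in np.arange(-.12,.02,.01):
    k=l[(l[:,2]>=a)&(l[:,2]<a+.01)]
    if len(k): print('  z',round(a,3),len(k),'x',np.percentile(k[:,0],[2,50,98]),'y',np.percentile(k[:,1],[2,98]))
p=shot('wrist');W=cloud(p); print(pca(region(W,(.463,-.066),.09,.13,.16)), 'bow',pca(region(W,(.642,-.09),.05,.062,.13)))
"
```

```text
side 658
  z -0.12 293 x [-0.038 -0.031  0.033] y [-0.087  0.082]
  z -0.11 138 x [-0.038 -0.015  0.032] y [-0.087  0.083]
  z -0.1 5 x [-0.012 -0.     0.004] y [-0.029 -0.016]
  z -0.09 27 x [-0.012 -0.01   0.005] y [-0.018  0.007]
  z -0.08 43 x [-0.012 -0.009  0.01 ] y [-0.015  0.013]
  z -0.07 44 x [-0.011 -0.008  0.01 ] y [-0.013  0.013]
  z -0.06 37 x [-0.012 -0.008  0.01 ] y [-0.011  0.01 ]
  z -0.05 40 x [-0.011 -0.008  0.01 ] y [-0.01   0.009]
  z -0.04 31 x [-0.012 -0.008  0.012] y [-0.009  0.01 ]
scene 445
  z -0.12 295 x [-0.038 -0.03   0.029] y [-0.078  0.085]
  z -0.11 58 x [-0.038 -0.035  0.02 ] y [-0.084  0.088]
  z -0.1 5 x [-0.031 -0.008 -0.004] y [-0.072 -0.003]
  z -0.09 3 x [0.001 0.001 0.003] y [-0.004 -0.003]
  z -0.08 7 x [-0.011 -0.009 -0.008] y [-0.01  -0.003]
  z -0.07 15 x [-0.011 -0.009 -0.008] y [-0.01   0.013]
  z -0.06 19 x [-0.011 -0.009 -0.006] y [-0.007  0.01 ]
  z -0.05 22 x [-0.011 -0.008  0.002] y [-0.007  0.011]
  z -0.04 20 x [-0.01  -0.009  0.006] y [-0.006  0.011]
  z -0.03 1 x [-0.008 -0.008 -0.008] y [0.003 0.003]
wrist 22182
  z -0.12 14773 x [0.019 0.032 0.037] y [-0.07   0.067]
  z -0.11 5135 x [-0.001  0.016  0.037] y [-0.08  0.08]
  z -0.1 106 x [-0.004  0.003  0.032] y [-0.072  0.08 ]
  z -0.09 114 x [-0.01  -0.005  0.005] y [-0.005  0.005]
  z -0.08 569 x [-0.01  -0.004  0.01 ] y [-0.005  0.005]
  z -0.07 361 x [0.008 0.009 0.011] y [-0.007  0.007]
  z -0.06 435 x [-0.001  0.009  0.011] y [-0.007  0.008]
  z -0.05 380 x [0.008 0.009 0.011] y [-0.009  0.009]
  z -0.04 305 x [0.008 0.009 0.011] y [-0.009  0.009]
  z -0.03 4 x [0.008 0.008 0.01 ] y [-0.006  0.003]
(array([ 0.455, -0.049]), np.float32(-68.76167), np.float32(0.07929558), np.float32(0.014000267)) bow (array([ 0.642, -0.091]), np.float32(-78.488335), np.float32(0.037200153), np.float32(0.013325952))
```

Both side and wrist depth show the fingers ending 30 mm short of the reported TCP. The grasp point is therefore 49 mm behind the reported position, and I'll allow for that from here on.

```bash
python3 -m creep '{"gripper":[50,50,50,50,50,50,50,50,50,50],"slide":[[0,0,0],[0,0,0],[0,0,0],[0,0,0],[0,0,0],[0,0,0],[0,0,3],[0,0,3],[0,0,3],[0,0,0]],"angular":[[0,0,0],[0,0,0],[0,0,0],[0,0,0],[0,0,0],[0,0,0],[0,0,0],[0,0,0],[0,0,0],[0,0,0]]}' 40; python3 -m creep '{"gripper":[0,0,0,0,0,0,0],"slide":[[0,0,0],[0,0,0],[0,0,0],[0,0,0],[0,0,0],[0,0,0],[0,0,0]],"angular":[[0,0,0],[0,0,0],[0,0,0],[0,0,0],[0,0,0],[0,0,0],[0,0,0]]}' 40
```

```text
clock: 8.9
position: [0.4619, -0.0676, 0.0879]
tool_rot: [0.565, 0.825, -0.002, -0.003]
contact_force: [-1.3, -0.7, 0.2]
width: 0.499
finger_force: 0.0
clock: 9.6
position: [0.4654, -0.0678, 0.0919]
tool_rot: [0.565, 0.825, 0.0, 0.0]
contact_force: [-2.4, -1.3, 5.8]
width: 0.155
finger_force: 39.9
```

```bash
python3 -m creep '{"gripper":[0,0,0,0,0,0,0,0,0,0],"slide":[[0,0,-2],[0,0,-4],[0,0,-4],[0,0,-4],[0,0,-3.2],[0,0,0],[0,0,0],[0,0,0],[0,0,0],[0,0,0]],"angular":[[0,0,0],[0,0,0],[0,0,0],[0,0,0],[0,0,0],[0,0,-0.149],[0,0,-0.149],[0,0,-0.149],[0,0,0],[0,0,0]]}' 40; python3 -c "
from h import *
plan((.368,.246,.215),46.8)"
```

```text
clock: 10.6
position: [0.4651, -0.0675, 0.2627]
tool_rot: [0.37, 0.929, 0.0, -0.0]
contact_force: [0.3, -0.5, -2.7]
width: 0.153
finger_force: 39.9
cur [ 0.4651 -0.0675  0.2627] yaw 46.6 j7 0.82 t 10.6 tilt fix tool [-0. -0.  0.]
turn about tool z (rad) -0.003 alt 3.138 | slide cm [28.54 16.2   4.77]
```

```bash
python3 -m creep '{"gripper":[0,0,0,0,0,0,0,0,0,0],"slide":[[2.5,2.5,0],[3.5,3.5,0],[4,3,0],[4,2.5,0],[4,2,0],[4,1.5,0],[4,1.2,0],[2.5,0,0],[0,0,0],[0,0,0]],"angular":[[0,0,0],[0,0,0],[0,0,0],[0,0,0],[0,0,0],[0,0,0],[0,0,0],[0,0,0],[0,0,0],[0,0,0]]}' 40; python3 -c "
from h import *
plan((.368,.246,.198),46.8);plan((.4466,.3296,.162),46.8)"
```

```text
clock: 11.6
position: [0.3683, 0.2455, 0.2629]
tool_rot: [0.368, 0.93, -0.0, 0.0]
contact_force: [-0.3, -0.2, -2.1]
width: 0.151
finger_force: 39.9
cur [0.3683 0.2455 0.2629] yaw 46.8 j7 0.13 t 11.6 tilt fix tool [-0.001  0.001  0.   ]
turn about tool z (rad) -0.001 alt 3.141 | slide cm [0.05 0.02 6.49]
cur [0.3683 0.2455 0.2629] yaw 46.8 j7 0.13 t 11.6 tilt fix tool [-0.001  0.001  0.   ]
turn about tool z (rad) -0.001 alt 3.141 | slide cm [ 0.05 11.49 10.09]
```

```bash
python3 -m creep '{"gripper":[0,0,0,0,0,0,0,0,0,0],"slide":[[0,0,3],[0,0,2.5],[0,0,1],[0,0,0],[0,2,0],[0,3,0],[0,3,0],[0,2.5,0],[0,1,0],[0,0,0]],"angular":[[0,0,0],[0,0,0],[0,0,0],[0,0,0],[0,0,0],[0,0,0],[0,0,0],[0,0,0],[0,0,0],[0,0,0]]}' 40; python3 -c "
from h import *
plan((.4466,.3296,.162),46.8)
q=shot('side')
cv2.imwrite('pics/s3.png',cv2.resize(q['img'][90:240,130:330],(800,600)))"
```

```text
clock: 12.6
position: [0.448, 0.33, 0.1988]
tool_rot: [0.368, 0.93, 0.0, 0.0]
contact_force: [-1.0, -0.6, -2.2]
width: 0.158
finger_force: 39.9
cur [0.448  0.33   0.1988] yaw 46.8 j7 0.16 t 12.6 tilt fix tool [0.001 0.001 0.   ]
turn about tool z (rad) -0.0 alt 3.142 | slide cm [ 0.08 -0.12  3.68]
```

View pics/s3.png

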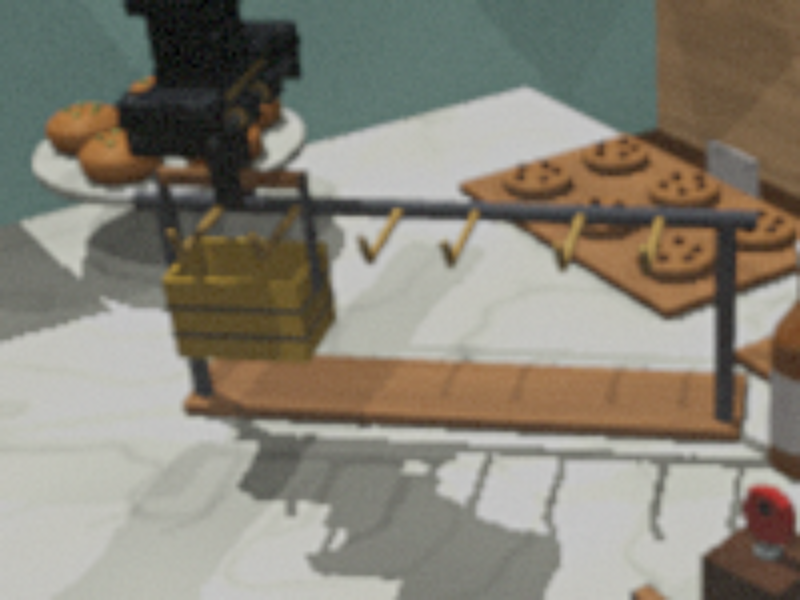

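The crop shows the yellow basket on hook0 with both prongs, at (205,230) and (285,230), through its window. I'll lower and release.

```bash
python3 -m creep '{"gripper":[0,0,0,0,30,30,30,30,30,30],"slide":[[0,0,1.2],[0,0,1.2],[0,0,1.2],[0,0,0.1],[0,0,0],[0,0,0],[0,0,0],[0,0,0],[0,0,0],[0,0,0]],"angular":[[0,0,0],[0,0,0],[0,0,0],[0,0,0],[0,0,0],[0,0,0],[0,0,0],[0,0,0],[0,0,0],[0,0,0]]}' 40; python3 -m creep '{"gripper":[30,30,30,30,30],"slide":[[0,0,-2],[0,0,-4],[0,0,-4],[0,0,-2],[0,0,0]],"angular":[[0,0,0],[0,0,0],[0,0,0],[0,0,0],[0,0,0]]}' 40; python3 -c "
from h import *
for n in ('scene','side'):
  p=shot(n); W=cloud(p)
  print(pca(region(W,(.4466,.3296),.065,.212,.23)))
  for b,xy in dict(white=(.505,-.424),blue=(.475,-.231)).items(): print(b,pca(region(W,xy,.085,.134,.16)))
plan((.475,-.231,.2),2.8)"
```

```text
clock: 13.65
position: [0.4471, 0.3294, 0.1611]
tool_rot: [0.368, 0.93, 0.0, -0.0]
contact_force: [-0.2, -0.1, 0.6]
width: 0.301
finger_force: 0.0
clock: 14.15
position: [0.4487, 0.3305, 0.2851]
tool_rot: [0.368, 0.93, 0.003, 0.002]
contact_force: [-0.6, 0.2, -0.0]
width: 0.3
finger_force: 0.0
(array([0.43169046, 0.31412015]), np.float32(-44.60185), np.float32(0.1251921), np.float32(0.056727782))
white (array([ 0.50605789, -0.42263846]), np.float32(66.63331), np.float32(0.11925255), np.float32(0.015462512))
blue (array([ 0.4757576 , -0.23050897]), np.float32(-87.38875), np.float32(0.12074745), np.float32(0.015292014))
(array([0.43530548, 0.32544644]), np.float32(-77.82831), np.float32(0.1039143), np.float32(0.101957686))
white (array([ 0.50372491, -0.42442856]), np.float32(66.10723), np.float32(0.1216205), np.float32(0.014882454))
blue (array([ 0.47321188, -0.23252188]), np.float32(-87.38896), np.float32(0.12239618), np.float32(0.015167935))
cur [0.4471 0.3294 0.281 ] yaw 46.8 j7 0.15 t 14.2 tilt fix tool [ 0. -0. -0.]
turn about tool z (rad) 0.768 alt -2.373 | slide cm [-5.611e+01  5.000e-02  8.100e+00]
```

```bash
python3 -m creep '{"gripper":[55,55,55,55,55,55],"slide":[[0,0,0],[0,0,0],[0,0,0],[0,0,0],[0,0,0],[0,0,0]],"angular":[[0,0,0.148],[0,0,0.148],[0,0,0.148],[0,0,0.148],[0,0,0.148],[0,0,0.028]]}' 40;python3 -m creep '{"gripper":[55,55,55,55,55,55,55,55,55,55],"slide":[[-4.7,0,0],[-4.7,0,0],[-4.7,0,0],[-4.7,0,0],[-4.7,0,0],[-4.7,0,0],[-4.7,0,0],[-4.7,0,0],[-4.7,0,0],[-4.7,0,0]],"angular":[[0,0,0],[0,0,0],[0,0,0],[0,0,0],[0,0,0],[0,0,0],[0,0,0],[0,0,0],[0,0,0],[0,0,0]]}' 40; python3 -c "
from h import *
import time; shot('side')
plan((.4745,-.2315,.091),2.65)"
```

```text
clock: 14.85
position: [0.4464, 0.3288, 0.2793]
tool_rot: [0.69, 0.724, -0.002, -0.0]
contact_force: [0.0, -0.3, -0.1]
width: 0.546
finger_force: 0.0
clock: 15.85
position: [0.4693, -0.1418, 0.2803]
tool_rot: [0.688, 0.725, -0.0, -0.0]
contact_force: [0.5, 0.6, 0.0]
width: 0.552
finger_force: 0.0
cur [ 0.4683 -0.1518  0.2808] yaw 2.3 j7 0.24 t 15.9 tilt fix tool [ 0.     0.005 -0.   ]
turn about tool z (rad) -0.006 alt 3.136 | slide cm [-7.99  0.25 18.98]
```

```bash
python3 -m creep '{"gripper":[55,55,55,55,55,55,55],"slide":[[-4,0.2,0],[-4,0,0],[0,0,3],[0,0,4],[0,0,3],[0,0,0],[0,0,0]],"angular":[[0,0,0],[0,0,0],[0,0,0],[0,0,0],[0,0,0],[0,0,0],[0,0,0]]}' 40; python3 -c "
from h import *
plan((.4745,-.2315,.091),2.65)"
```

```text
clock: 16.6
position: [0.4758, -0.2197, 0.1812]
tool_rot: [0.689, 0.725, -0.0, -0.0]
contact_force: [0.6, -0.2, 0.1]
width: 0.547
finger_force: 0.0
cur [ 0.4758 -0.2197  0.1812] yaw 2.9 j7 0.49 t 16.6 tilt fix tool [-0.001  0.    -0.   ]
turn about tool z (rad) 0.004 alt -3.138 | slide cm [-1.18 -0.18  9.02]
```

```bash
python3 -m creep '{"gripper":[55,55,55,55,55,0,0,0,0,0],"slide":[[-1.2,-0.1,2],[0,0,3],[0,0,3],[0,0,1],[0,0,0],[0,0,0],[0,0,0],[0,0,0],[0,0,0],[0,0,0]],"angular":[[0,0,0],[0,0,0],[0,0,0],[0,0,0],[0,0,0],[0,0,0],[0,0,0],[0,0,0],[0,0,0],[0,0,0]]}' 40; python3 -m creep '{"gripper":[0,0,0,0,0,0,0,0],"slide":[[0,0,0],[0,0,-2],[0,0,-4],[0,0,-4],[0,0,-4],[0,0,-4],[0,0,0],[0,0,0]],"angular":[[0,0,0],[0,0,0],[0,0,0],[0,0,0],[0,0,0],[0,0,0],[0,0,0],[0,0,0]]}' 40;python3 -c "
from h import *
plan((.477,.143,.262),46.8)"
```

```text
clock: 17.6
position: [0.4758, -0.2319, 0.0916]
tool_rot: [0.69, 0.724, 0.0, 0.0]
contact_force: [-0.5, -1.0, 0.7]
width: 0.179
finger_force: 0.4
clock: 18.4
position: [0.4756, -0.2319, 0.271]
tool_rot: [0.69, 0.724, 0.0, 0.0]
contact_force: [0.2, -1.5, -2.3]
width: 0.153
finger_force: 40.0
cur [ 0.4756 -0.2319  0.271 ] yaw 2.8 j7 0.48 t 18.4 tilt fix tool [ 0.001 -0.    -0.   ]
turn about tool z (rad) -0.768 alt 2.374 | slide cm [25.56 27.42  0.9 ]
```

```bash
python3 -m creep '{"gripper":[0,0,0,0,0,0,0],"slide":[[0,0,0],[0,0,0],[0,0,0],[0,0,0],[0,0,0],[0,0,0],[0,0,0]],"angular":[[0,0,-0.148],[0,0,-0.148],[0,0,-0.148],[0,0,-0.148],[0,0,-0.148],[0,0,-0.028],[0,0,0]]}' 40;python3 -m creep '{"gripper":[0,0,0,0,0,0,0,0,0,0],"slide":[[2,2,0],[3,3,0],[3,3.4,0],[3,3.4,0],[3,3.4,0],[3,3.2,0],[3,3,0],[3,3,0],[2.6,3,0],[0,0,0]],"angular":[[0,0,0],[0,0,0],[0,0,0],[0,0,0],[0,0,0],[0,0,0],[0,0,0],[0,0,0],[0,0,0],[0,0,0]]}' 40;python3 -c "
from h import *
plan((.477,.143,.198),46.8)"
```

```text
clock: 19.1
position: [0.4748, -0.2315, 0.2696]
tool_rot: [0.369, 0.929, -0.0, -0.001]
contact_force: [-0.7, 0.2, -3.3]
width: 0.153
finger_force: 40.0
clock: 20.1
position: [0.4747, 0.1504, 0.2696]
tool_rot: [0.365, 0.931, 0.0, -0.001]
contact_force: [-0.3, -0.2, -2.8]
width: 0.149
finger_force: 40.0
cur [0.4747 0.1504 0.2696] yaw 47.2 j7 0.45 t 20.1 tilt fix tool [-0.001 -0.003 -0.   ]
turn about tool z (rad) 0.008 alt -3.134 | slide cm [-0.68 -0.38  7.16]
```

```bash
python3 -m creep '{"gripper":[0,0,0,0,0,0],"slide":[[-0.3,-0.3,1],[0,0,2],[0,0,2.5],[0,0,1.5],[0,0,0],[0,0,0]],"angular":[[0,0,0],[0,0,0],[0,0,0],[0,0,0],[0,0,0],[0,0,0]]}' 40;python3 -c "
from h import *
plan((.556,.2269,.198),46.8)"
```

```text
clock: 20.7
position: [0.4767, 0.1372, 0.201]
tool_rot: [0.369, 0.929, -0.0, -0.0]
contact_force: [-0.7, -0.1, -1.6]
width: 0.155
finger_force: 40.0
cur [0.4767 0.1372 0.201 ] yaw 46.6 j7 0.47 t 20.7 tilt fix tool [-0.001 -0.    -0.   ]
turn about tool z (rad) -0.003 alt 3.139 | slide cm [ 0.35 11.97  0.3 ]
```

```bash
python3 -m creep '{"gripper":[0,0,0,0,0,0,0],"slide":[[0.4,0,0.2],[0,2,0],[0,3,0],[0,3,0],[0,3,0],[0,1,0],[0,0,0]],"angular":[[0,0,0],[0,0,0],[0,0,0],[0,0,0],[0,0,0],[0,0,0],[0,0,0]]}' 40;python3 -c "
from h import *
plan((.556,.2269,.162),46.8)"
```

```text
clock: 21.4
position: [0.5563, 0.2304, 0.1992]
tool_rot: [0.367, 0.93, -0.0, 0.0]
contact_force: [-0.5, -0.6, -2.7]
width: 0.156
finger_force: 40.0
cur [0.5563 0.2304 0.1992] yaw 46.9 j7 0.47 t 21.4 tilt fix tool [-0.     0.001 -0.   ]
turn about tool z (rad) 0.002 alt -3.14 | slide cm [-0.22 -0.28  3.72]
```

```bash
python3 -m creep '{"gripper":[0,0,0,0,30,30,30,30,30,30],"slide":[[-0.1,-0.2,1.2],[0,0,1.2],[0,0,1.2],[0,0,0.1],[0,0,0],[0,0,0],[0,0,0],[0,0,0],[0,0,0],[0,0,0]],"angular":[[0,0,0],[0,0,0],[0,0,0],[0,0,0],[0,0,0],[0,0,0],[0,0,0],[0,0,0],[0,0,0],[0,0,0]]}' 40; python3 -m creep '{"gripper":[30,30,30,30,30],"slide":[[0,0,-2],[0,0,-4],[0,0,-4],[0,0,-2],[0,0,0]],"angular":[[0,0,0],[0,0,0],[0,0,0],[0,0,0],[0,0,0]]}' 40; python3 -c "
from h import *
for n in ('scene','side'):
  p=shot(n); W=cloud(p)
  for b,xy in dict(white=(.505,-.424)).items(): print(b,pca(region(W,xy,.085,.134,.16)))
plan((.5045,-.4235,.2),-23.6)"
```

```text
clock: 22.4
position: [0.5553, 0.227, 0.1622]
tool_rot: [0.368, 0.93, 0.0, 0.0]
contact_force: [0.6, -0.2, -0.3]
width: 0.302
finger_force: 0.0
clock: 22.9
position: [0.5571, 0.2275, 0.2862]
tool_rot: [0.368, 0.93, 0.003, 0.002]
contact_force: [0.1, -0.1, 0.2]
width: 0.3
finger_force: 0.0
white (array([ 0.50574149, -0.42269519]), np.float32(66.124664), np.float32(0.119593956), np.float32(0.015575871))
white (array([ 0.5037334 , -0.42418127]), np.float32(66.28086), np.float32(0.121090956), np.float32(0.014440721))
cur [0.5552 0.227  0.2821] yaw 46.8 j7 0.46 t 23.0 tilt fix tool [ 0.  0. -0.]
turn about tool z (rad) 1.229 alt -1.913 | slide cm [-61.64  21.39   8.21]
```

```bash
python3 -m creep '{"gripper":[55,55,55,55,55,55,55,55,55,55],"slide":[[0,0,0],[0,0,0],[0,0,0],[0,0,0],[0,0,0],[0,0,0],[0,0,0],[0,0,0],[0,0,0],[0,0,0]],"angular":[[0,0,0.148],[0,0,0.148],[0,0,0.148],[0,0,0.148],[0,0,0.148],[0,0,0.148],[0,0,0.148],[0,0,0.148],[0,0,0.045],[0,0,0]]}' 40;python3 -m creep '{"gripper":[55,55,55,55,55,55,55,55,55,55],"slide":[[-4.5,1.5,0],[-4.5,1.5,0],[-4.5,1.5,0],[-4.5,1.5,0],[-4.5,1.5,0],[-4.5,1.5,0],[-4.5,1.5,0],[-4.5,1.5,0],[-4.5,1.5,0],[-4.5,1.5,0]],"angular":[[0,0,0],[0,0,0],[0,0,0],[0,0,0],[0,0,0],[0,0,0],[0,0,0],[0,0,0],[0,0,0],[0,0,0]]}' 40; python3 -c "
from h import *
plan((.5045,-.4235,.091),-23.8)"
```

```text
clock: 24.0
position: [0.5543, 0.2267, 0.2803]
tool_rot: [0.837, 0.548, -0.002, -0.0]
contact_force: [0.2, -0.6, -0.3]
width: 0.546
finger_force: 0.0
clock: 25.0
position: [0.5116, -0.2469, 0.2814]
tool_rot: [0.836, 0.548, 0.0, -0.001]
contact_force: [1.8, -0.5, 0.3]
width: 0.549
finger_force: 0.0
cur [ 0.5116 -0.2469  0.2814] yaw -23.5 j7 0.11 t 25.0 tilt fix tool [-0.001 -0.001 -0.   ]
turn about tool z (rad) 0.006 alt -3.136 | slide cm [-16.45   6.48  19.04]
```

```bash
python3 -m creep '{"gripper":[55,55,55,55,55,55,55,55,55,55],"slide":[[-4,1.6,0],[-4,1.6,0],[-4,1.6,0],[-3.8,1.2,0],[0,0,0],[0,0,3],[0,0,4],[0,0,3],[0,0,0],[0,0,0]],"angular":[[0,0,0],[0,0,0],[0,0,0],[0,0,0],[0,0,0],[0,0,0],[0,0,0],[0,0,0],[0,0,0],[0,0,0]]}' 40; python3 -c "
from h import *
plan((.5045,-.4235,.091),-23.8)"
```

```text
clock: 26.0
position: [0.5043, -0.4136, 0.1821]
tool_rot: [0.836, 0.548, -0.0, -0.001]
contact_force: [1.0, -0.8, 1.0]
width: 0.549
finger_force: 0.0
cur [ 0.5043 -0.4136  0.1821] yaw -23.5 j7 0.52 t 26.0 tilt fix tool [-0.001 -0.    -0.   ]
turn about tool z (rad) 0.005 alt -3.137 | slide cm [-0.9   0.42  9.11]
```

```bash
python3 -m creep '{"gripper":[55,55,55,55,55,0,0,0,0,0],"slide":[[-0.9,0.4,2],[0,0,3],[0,0,3],[0,0,1.1],[0,0,0],[0,0,0],[0,0,0],[0,0,0],[0,0,0],[0,0,0]],"angular":[[0,0,0],[0,0,0],[0,0,0],[0,0,0],[0,0,0],[0,0,0],[0,0,0],[0,0,0],[0,0,0],[0,0,0]]}' 40; python3 -m creep '{"gripper":[0,0,0,0,0,0,0,0],"slide":[[0,0,0],[0,0,-2],[0,0,-4],[0,0,-4],[0,0,-4],[0,0,-4],[0,0,0],[0,0,0]],"angular":[[0,0,0],[0,0,0],[0,0,0],[0,0,0],[0,0,0],[0,0,0],[0,0,0],[0,0,0]]}' 40;python3 -m creep '{"gripper":[0,0,0,0,0,0,0,0,0,0],"slide":[[0,0,0],[0,0,0],[0,0,0],[0,0,0],[0,0,0],[0,0,0],[0,0,0],[0,0,0],[0,0,0],[0,0,0]],"angular":[[0,0,-0.148],[0,0,-0.148],[0,0,-0.148],[0,0,-0.148],[0,0,-0.148],[0,0,-0.148],[0,0,-0.148],[0,0,-0.148],[0,0,-0.045],[0,0,0]]}' 40;python3 -c "
from h import *
plan((.49,0,.262),46.8);plan((.586,.041,.198),46.8)"
```

```text
clock: 27.0
position: [0.5045, -0.4243, 0.0916]
tool_rot: [0.837, 0.548, 0.0, 0.0]
contact_force: [0.8, 0.0, 0.5]
width: 0.18
finger_force: 0.0
clock: 27.8
position: [0.5042, -0.4244, 0.2713]
tool_rot: [0.837, 0.547, 0.0, 0.0]
contact_force: [0.5, -0.3, -3.5]
width: 0.151
finger_force: 40.0
clock: 28.8
position: [0.5035, -0.4231, 0.2685]
tool_rot: [0.368, 0.93, 0.001, -0.002]
contact_force: [0.8, -0.4, -2.2]
width: 0.159
finger_force: 40.0
cur [ 0.5035 -0.4231  0.2685] yaw 46.8 j7 1.66 t 28.8 tilt fix tool [-0.    -0.004 -0.   ]
turn about tool z (rad) 0.0 alt -3.141 | slide cm [29.95 29.92  0.65]
cur [ 0.5035 -0.4231  0.2685] yaw 46.8 j7 1.66 t 28.8 tilt fix tool [-0.    -0.004 -0.   ]
turn about tool z (rad) 0.0 alt -3.141 | slide cm [25.76 39.48  7.05]
```

```bash
python3 -m creep '{"gripper":[0,0,0,0,0,0,0,0,0,0],"slide":[[1.5,2.5,0],[2.6,4,0],[2.8,4.2,0],[2.8,4.2,0],[2.8,4.2,0],[2.8,4.2,0],[2.8,4.2,0],[2.8,4.2,0],[2.5,4,0],[2.3,3.7,0]],"angular":[[0,0,0],[0,0,0],[0,0,0],[0,0,0],[0,0,0],[0,0,0],[0,0,0],[0,0,0],[0,0,0],[0,0,0]]}' 40; python3 -m creep '{"gripper":[0,0],"slide":[[0,0,0],[0,0,0]],"angular":[[0,0,0],[0,0,0]]}';python3 -c "
from h import *
plan((.586,.041,.198),46.8)"
```

```text
clock: 29.8
position: [0.5852, 0.0391, 0.2697]
tool_rot: [0.368, 0.93, -0.0, -0.001]
contact_force: [0.9, -1.0, -2.2]
width: 0.155
finger_force: 40.0
clock: 30.0
position: [0.5852, 0.0378, 0.2693]
tool_rot: [0.367, 0.93, -0.001, -0.001]
contact_force: [-1.2, -0.7, -2.3]
width: 0.151
finger_force: 40.0
cur [0.5852 0.0378 0.2693] yaw 47.0 j7 0.78 t 30.0 tilt fix tool [-0.003 -0.001 -0.   ]
turn about tool z (rad) 0.003 alt -3.139 | slide cm [0.16 0.29 7.13]
```

```bash
python3 -m creep '{"gripper":[0,0,0,0,0,0],"slide":[[0.2,0,1],[0,0,2],[0,0,2.5],[0,0,1.5],[0,0,0],[0,0,0]],"angular":[[0,0,0],[0,0,0],[0,0,0],[0,0,0],[0,0,0],[0,0,0]]}' 40;python3 -c "
from h import *
plan((.665,.1246,.198),46.8)"
```

```text
clock: 30.6
position: [0.5846, 0.0368, 0.2013]
tool_rot: [0.369, 0.93, -0.0, 0.0]
contact_force: [0.0, 0.8, -2.2]
width: 0.156
finger_force: 40.0
cur [0.5846 0.0368 0.2013] yaw 46.7 j7 0.78 t 30.6 tilt fix tool [-0.  0.  0.]
turn about tool z (rad) -0.001 alt 3.14 | slide cm [ 0.15 11.91  0.33]
```

```bash
python3 -m creep '{"gripper":[0,0,0,0,0,0,0],"slide":[[0.1,0,0.2],[0,2,0],[0,3,0],[0,3,0],[0,3,0],[0,0.8,0],[0,0,0]],"angular":[[0,0,0],[0,0,0],[0,0,0],[0,0,0],[0,0,0],[0,0,0],[0,0,0]]}' 40;python3 -c "
from h import *
plan((.665,.1246,.162),46.8)"
```

```text
clock: 31.3
position: [0.6652, 0.1258, 0.1992]
tool_rot: [0.367, 0.93, 0.0, 0.0]
contact_force: [0.3, -0.5, -1.6]
width: 0.16
finger_force: 40.0
cur [0.6652 0.1258 0.1992] yaw 46.9 j7 0.71 t 31.3 tilt fix tool [0. 0. 0.]
turn about tool z (rad) 0.002 alt -3.139 | slide cm [-0.07 -0.1   3.72]
```

```bash
python3 -m creep '{"gripper":[0,0,0,0,30,30,30,30,30,30],"slide":[[0,-0.1,1.2],[0,0,1.2],[0,0,1.2],[0,0,0.1],[0,0,0],[0,0,0],[0,0,0],[0,0,0],[0,0,0],[0,0,0]],"angular":[[0,0,0],[0,0,0],[0,0,0],[0,0,0],[0,0,0],[0,0,0],[0,0,0],[0,0,0],[0,0,0],[0,0,0]]}' 40; python3 -m creep '{"gripper":[30,30,30,30,30,30],"slide":[[0,0,-2],[0,0,-4],[0,0,-4],[0,0,-2],[0,0,0],[0,0,0]],"angular":[[0,0,0],[0,0,0],[0,0,0],[0,0,0],[0,0,0],[0,0,0]]}' 40; python3 -c "
from h import *
q=shot('side')
cv2.imwrite('pics/s4.png',cv2.resize(q['img'][90:240,130:330],(600,450)))
plan((.643,-.092,.2),11)"
```

```text
clock: 32.3
position: [0.664, 0.1236, 0.1621]
tool_rot: [0.368, 0.93, 0.0, 0.0]
contact_force: [0.0, 0.2, 0.0]
width: 0.295
finger_force: 0.0
clock: 32.9
position: [0.6639, 0.1235, 0.2819]
tool_rot: [0.368, 0.93, 0.0, 0.0]
contact_force: [-0.7, -1.0, -1.5]
width: 0.295
finger_force: 0.0
cur [0.6634 0.1236 0.2808] yaw 46.8 j7 0.71 t 33.0 tilt fix tool [-0.001 -0.001 -0.   ]
turn about tool z (rad) 0.625 alt -2.516 | slide cm [-20.78  -6.11   8.08]
```

View pics/s4.png

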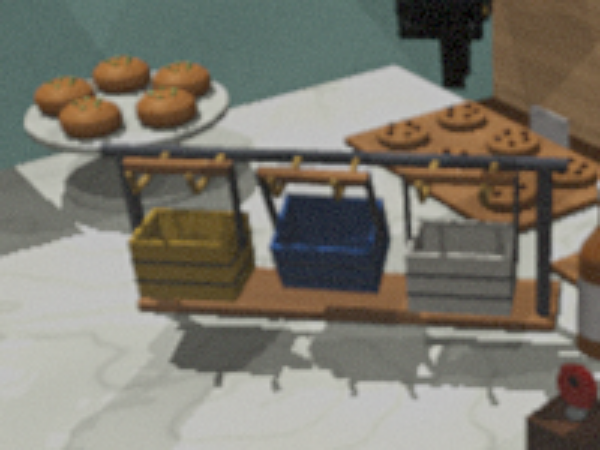

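All three baskets hang on the rack, the blue one seemingly still swinging, so I'll recheck it later. Now the key.

```bash
python3 -m creep '{"gripper":[60,60,60,60,60],"slide":[[0,0,0],[0,0,0],[0,0,0],[0,0,0],[0,0,0]],"angular":[[0,0,0.148],[0,0,0.148],[0,0,0.148],[0,0,0.148],[0,0,0.033]]}' 40;python3 -m creep '{"gripper":[60,60,60,60,60,60,60,60,60,60],"slide":[[-3,-0.9,0],[-4,-1.2,0],[-4,-1.2,0],[-4,-1.2,0],[-4,-1.1,0],[-1.8,-0.5,0],[0,0,1],[0,0,2],[0,0,0],[0,0,0]],"angular":[[0,0,0],[0,0,0],[0,0,0],[0,0,0],[0,0,0],[0,0,0],[0,0,0],[0,0,0],[0,0,0],[0,0,0]]}' 40
cat > s5.py <<'E'
from h import *
np.set_printoptions(precision=4,suppress=True)
for n in ('wrist','scene','side'):
    p=shot(n); W=cloud(p); print(n)
    print(' bow',pca(region(W,(.643,-.092),.04,.062,.11)))
    print(' holder',pca(region(W,(.643,-.092),.06,.04,.05)))
    print(' switch',pca(region(W,(.648,-.278),.09,.063,.078)))
    for nm,z in (('keyhole',.07),('holder_slot',.045)):
        print(nm,[(round(d['p'],2),at_z(p,d['xy'],z)[:2]) for d in nets.landmark_of(p,nm)[:2]])
    # dark slot in the switch plate
    g=cv2.cvtColor(p['img'],cv2.COLOR_BGR2GRAY)
    m=((np.hypot(W[...,0]-.655,W[...,1]-.277)<.03)&(g<90)).astype(np.uint8)
    v,u=np.nonzero(m)
    if len(u)>10: print(' slot dark',len(u),pca(np.array([at_z(p,(a,b),.07) for a,b in zip(u,v)])))
    if n=='wrist': cv2.imwrite('pics/w3.png',p['img'])
plan((.643,-.092,.03),11.3)
E
python3 s5.py
```

```text
clock: 33.45
position: [0.663, 0.1236, 0.2798]
tool_rot: [0.638, 0.77, -0.001, -0.001]
contact_force: [0.4, 0.6, -0.1]
width: 0.584
finger_force: 0.0
clock: 34.45
position: [0.6433, -0.0902, 0.2507]
tool_rot: [0.635, 0.772, -0.001, -0.001]
contact_force: [-0.8, 0.0, 0.7]
width: 0.598
finger_force: 0.0
wrist
 bow (array([ 0.6422, -0.0914]), np.float32(-78.87663), np.float32(0.03846979), np.float32(0.011426712))
 holder (array([ 0.6427, -0.093 ]), np.float32(11.568685), np.float32(0.07017662), np.float32(0.07009482))
 switch (array([ 0.6485, -0.2802]), np.float32(85.07386), np.float32(0.11213637), np.float32(0.089907266))
keyhole [(0.73, array([ 0.6499, -0.2781]))]
holder_slot [(0.97, array([ 0.6434, -0.0979]))]
scene
 bow (array([ 0.6444, -0.093 ]), np.float32(-78.480125), np.float32(0.038278606), np.float32(0.012122632))
 holder (array([ 0.644 , -0.0909]), np.float32(-78.22802), np.float32(0.07269923), np.float32(0.06990433))
 switch (array([ 0.6491, -0.2779]), np.float32(84.78196), np.float32(0.11123963), np.float32(0.09125403))
keyhole [(0.88, array([ 0.6552, -0.2745])), (0.4, array([0.6456, 0.2291]))]
holder_slot [(0.96, array([ 0.6487, -0.0796]))]
side
 bow (array([ 0.6427, -0.0928]), np.float32(-83.95917), np.float32(0.041511416), np.float32(0.017090872))
 holder (array([ 0.6424, -0.0924]), np.float32(-76.458824), np.float32(0.07331032), np.float32(0.07240478))
 switch (array([ 0.6479, -0.2797]), np.float32(84.67284), np.float32(0.113579504), np.float32(0.093803845))
keyhole [(0.67, array([ 0.6528, -0.272 ])), (0.4, array([0.5484, 0.2243]))]
holder_slot [(0.95, array([ 0.6458, -0.0952]))]
cur [ 0.6439 -0.0923  0.2525] yaw 11.0 j7 0.44 t 34.9 tilt fix tool [ 0.001  0.    -0.   ]
turn about tool z (rad) -0.005 alt 3.136 | slide cm [ 0.04 -0.08 22.25]
```

View pics/w3.png

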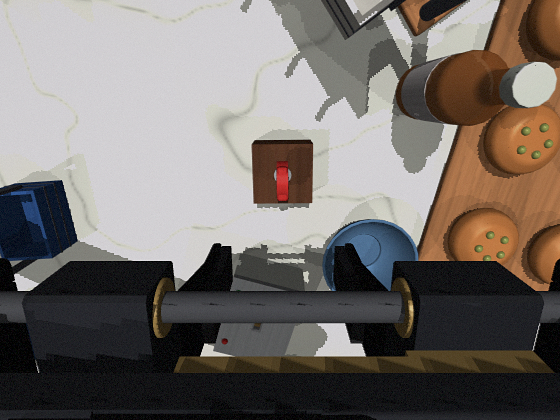

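The wrist picture shows the red bow at (283,180) centred in its holder, well between the open fingers, with the switch half hidden behind the gripper. I'll descend and grip.

```bash
python3 -m creep '{"gripper":[60,60,60,60,60,60,60,60,60,60],"slide":[[0,-0.1,3],[0,0,4],[0,0,4],[0,0,4],[0,0,3],[0,0,2],[0,0,1.2],[0,0,0.9],[0,0,0],[0,0,0]],"angular":[[0,0,-0.005],[0,0,0],[0,0,0],[0,0,0],[0,0,0],[0,0,0],[0,0,0],[0,0,0],[0,0,0],[0,0,0]]}' 50; python3 -c "
from h import *
plan((.6427,-.0925,.03),11.3)"
```

```text
clock: 35.9
position: [0.6436, -0.0926, 0.0322]
tool_rot: [0.634, 0.773, 0.001, 0.001]
contact_force: [1.2, -0.5, -0.8]
width: 0.602
finger_force: 0.0
cur [ 0.6436 -0.0926  0.0322] yaw 11.3 j7 0.52 t 35.9 tilt fix tool [ 0.002  0.    -0.   ]
turn about tool z (rad) -0.0 alt 3.141 | slide cm [ 0.03 -0.09  0.22]
```

```bash
python3 -m creep '{"gripper":[0,0,0,0,0,0,0,0,0,0],"slide":[[0,-0.05,0.2],[0,0,0],[0,0,0],[0,0,0],[0,0,0],[0,0,0],[0,0,0],[0,0,0],[0,0,0],[0,0,0]],"angular":[[0,0,0],[0,0,0],[0,0,0],[0,0,0],[0,0,0],[0,0,0],[0,0,0],[0,0,0],[0,0,0],[0,0,0]]}' 50; python3 -c "
from h import *
plan((.6427,-.0925,.03),11.3)"
```

```text
clock: 36.9
position: [0.6423, -0.0926, 0.0292]
tool_rot: [0.634, 0.773, 0.0, 0.0]
contact_force: [-0.4, -0.4, 0.7]
width: 0.138
finger_force: 50.0
cur [ 0.6423 -0.0926  0.0292] yaw 11.3 j7 0.52 t 36.9 tilt fix tool [0. 0. 0.]
turn about tool z (rad) -0.0 alt 3.141 | slide cm [-0.    0.04 -0.08]
```

```bash
python3 -m creep '{"gripper":[0,0,0,0,0,0,0,0,0,0],"slide":[[0,0,-1],[0,0,-2],[0,0,-2],[0,0,-4],[0,0,-4],[0,0,-4],[0,0,-4],[0,0,0],[0,0,0],[0,0,0]],"angular":[[0,0,0],[0,0,0],[0,0,0],[0,0,0],[0,0,0],[0,0,0],[0,0,0],[0,0,0.14],[0,0,0.14],[0,0,0]]}' 50; python3 -c "
from h import *
plan((.656,-.277,.24),-4.9)"
```

```text
clock: 37.9
position: [0.6423, -0.0927, 0.2401]
tool_rot: [0.736, 0.677, 0.0, 0.0]
contact_force: [-0.5, -0.8, -0.3]
width: 0.134
finger_force: 50.0
cur [ 0.6423 -0.0927  0.2401] yaw -4.8 j7 0.18 t 37.9 tilt fix tool [ 0.001 -0.     0.   ]
turn about tool z (rad) 0.002 alt -3.14 | slide cm [-1.825e+01  2.940e+00  1.000e-02]
```

```bash
python3 -m creep '{"gripper":[0,0,0,0,0,0,0,0,0],"slide":[[-3,0.5,0],[-4,0.6,0],[-4,0.6,0],[-4,0.6,0],[-3.2,0.6,0],[0,0,0],[0,0,0],[0,0,0],[0,0,0]],"angular":[[0,0,0],[0,0,0],[0,0,0],[0,0,0],[0,0,0],[0,0,0],[0,0,0],[0,0,0],[0,0,0]]}' 50
cat > s6.py <<'E'
from h import *
np.set_printoptions(precision=4,suppress=True)
p=shot('wrist'); W=cloud(p)
print(' switch',pca(region(W,(.648,-.278),.09,.063,.078)))
print([(round(d['p'],2),d['xy'],at_z(p,d['xy'],.07)[:2]) for d in nets.landmark_of(p,'keyhole')[:2]])
g=cv2.cvtColor(p['img'],cv2.COLOR_BGR2GRAY)
C=np.linalg.inv(p['C'])@np.r_[.656,-.277,.07,1]; u,v=int(C[0]/C[2]*p['fx']+p['cx']),int(C[1]/C[2]*p['fy']+p['cy']); print(u,v)
a=p['img'][v-60:v+60,u-80:u+80]; cv2.imwrite('pics/%s.png'%__import__('sys').argv[1],np.hstack([cv2.resize(p['img'],(400,300)),cv2.resize(a,(400,300))]))
print(g[v-12:v+13:2,u-16:u+17:2])
E
python3 s6.py w4; python3 -c "
from h import *
plan((.656,-.277,.24),-4.9)"
```

```text
clock: 38.8
position: [0.6567, -0.2741, 0.2392]
tool_rot: [0.735, 0.679, 0.001, -0.0]
contact_force: [0.6, 0.3, -0.9]
width: 0.129
finger_force: 50.0
 switch (array([ 0.6483, -0.2805]), np.float32(84.93697), np.float32(0.1104745), np.float32(0.090309426))
[(0.81, [276.5, 185.2], array([ 0.65  , -0.2811]))]
281 180
[[167 166 161 164 165 167 164 163 172 164 170 170 166 168 164 171 166]
 [170 169 157 165 170 165 167 160 172 164 169 170 165 164 162 173 168]
 [171 167 160 164 169 165 166 162 170 165 167 169 161 172 160 170 165]
 [170 167 150 143 147 147 148 144 170 168 172 170 162 168 159 171 167]
 [170 169 155 104  82  82  77 116 172 169 166 170 165 165 161 172 171]
 [170 164 151 105  86  84  84 118 171 167 171 170 168 165 164 170 169]
 [165 164 155 103  85  84  84 132 169 167 170 173 164 168 166 170 171]
 [169 167 155 105  85  83  82 130 174 166 166 168 165 167 162 173 172]
 [168 165 154 103  87  85  78 142 169 168 168 172 166 169 161 171 170]
 [168 166 155 104  60  60  72 136 171 167 166 168 168 170 163 173 168]
 [167 164 152 101  43  71  71 142 169 168 166 170 164 168 163 172 169]
 [170 165 157 100  78  78  80 146 169 166 166 171 167 168 164 172 167]
 [169 163 155  98  66  63  64 147 170 166 166 170 165 169 161 172 169]]
cur [ 0.6566 -0.2746  0.2393] yaw -4.6 j7 0.49 t 38.9 tilt fix tool [ 0.    -0.001 -0.   ]
turn about tool z (rad) 0.005 alt -3.136 | slide cm [-0.25 -0.04 -0.07]
```

View pics/w4.png

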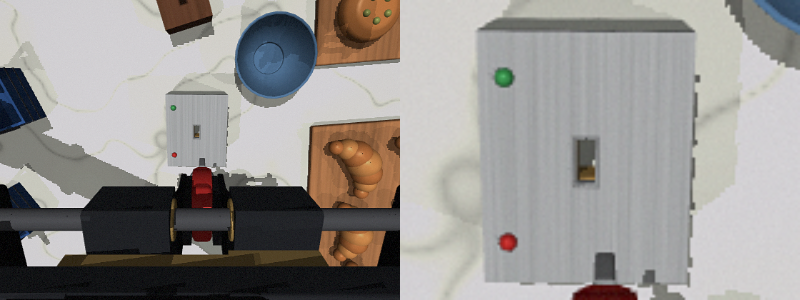

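```bash
python3 -c "
from h import *
np.set_printoptions(precision=4,suppress=True)
T=pose();p=shot('wrist');M=np.linalg.inv(np.array(p['mount']))
for x in (.006,.008,.01):
  for y in (-.0025,.0025):
    c=M@[x,y,.0155-.0+(-.0),1]; print(x,y,c[0]/c[2]*p['fx']+p['cx'],c[1]/c[2]*p['fy']+p['cy'])
L=(cloud(p)-T[:3,3])@T[:3,:3]
k=L[(p['img'][...,2]>90)&(p['img'][...,1]<50)&(abs(L[...,1])<.02)&(L[...,2]<0)&(L[...,2]>-.1)&(abs(L[...,0])<.04)]; print(len(k),np.percentile(k,[2,50,98],axis=0))
g=cv2.cvtColor(p['img'],cv2.COLOR_BGR2GRAY); print(g[212:234:1,272:296:1])
# slot mouth
u0,v0=275,185; W=g[v0-20:v0+21,u0-14:u0+15].astype(int); print(W[20,:]);print(W[:,14]); 
print(p['fx'],p['cx'],p['cy'],at_z(p,(275.4,184.8),.07))
"
```

```text
0.006 -0.0025 278.13524646485445 221.1603050346603
0.006 0.0025 286.0421380230079 221.1656264329653
0.008 -0.0025 278.12562830030566 218.16749368913906
0.008 0.0025 286.05344926008644 218.17283631284593
0.01 -0.0025 278.1159590823318 215.15879643638772
0.01 0.0025 286.06482053731196 215.1641604361597
662 [[ 0.0134 -0.0047 -0.0677]
 [ 0.0179  0.0009 -0.0587]
 [ 0.0203  0.0058 -0.0508]]
[[160 166 169 166 162 169 165 163 166 166 168 168 169 165 172 172 161 164
  168 167 158 166 172 168]
 [165 167 168 167 159 168 167 160 165 171 164 163 166 166 170 171 158 163
  164 165 158 163 170 168]
 [164 167 168 167 161 168 167 160 168 168 165 167 170 161 171 170 160 165
  163 168 160 165 167 170]
 [165 169 168 167 164 165 164 161 162 167 166 168 168 163 174 168 163 163
  166 167 160 167 168 171]
 [165 168 168 165 162 170 166 160 165 167 162 164 169 160 175 170 160 163
  164 167 163 166 169 170]
 [164 167 168 167 162 166 164 162 166 166 166 165 169 163 176 166 162 165
  166 165 163 165 167 172]
 [163 168 169 171 164 171 170 163 166 166 161 168 171 163 173 169 161 164
  167 164 164 165 170 171]
 [164
[... 1177 characters left out ...]
65
  164 163 158 166 167 173]
 [160 164 167 168 164 171 138  73  81  88  87  50  85  87  54 135 164 166
  161 166 159 166 165 172]
 [148 152 152 155 158 160 127 135 138 138 146 149 146 148 132 133 158 161
  158 154 158 166 163 167]
 [213 219 218 219 223 230  95 115 142 138 135 148 150 151 131 107 156 204
  220 218 215 213 214 214]]
[172 169 161 161 169 170 165 168 157 122 105  62  89  86  86  85  81 204
 161 128 167 166 166 170 166 168 169 168 164]
[167 166 163 170 166 166 167 168 168 132 109  82  83  86  83  85  85  83
  88  81  86  34  75  70  73 102  87  84 156 144 170 166 164 169 171 166
 166 166 166 166 165]
348.1078265291993 282.5822362202597 205.4829717531092 [ 0.6488 -0.2812  0.07  ]
```

```bash
python3 -c "
from h import *
plan((.6482,-.2794,.0935),-5)"
```

```text
cur [ 0.6565 -0.2749  0.2394] yaw -4.6 j7 0.49 t 39.0 tilt fix tool [ 0.    -0.001  0.   ]
turn about tool z (rad) 0.007 alt -3.135 | slide cm [-0.52 -0.79 14.59]
```

```bash
python3 -m creep '{"gripper":[0,0,0,0,0,0,0,0,0,0],"slide":[[-0.52,-0.79,0],[0,0,2],[0,0,3],[0,0,4],[0,0,3],[0,0,1.8],[0,0,0.8],[0,0,0],[0,0,0],[0,0,0]],"angular":[[0,0,0.007],[0,0,0],[0,0,0],[0,0,0],[0,0,0],[0,0,0],[0,0,0],[0,0,0],[0,0,0],[0,0,0]]}' 50
cat > s7.py <<'E'
from h import *
np.set_printoptions(precision=4,suppress=True,linewidth=200)
plan((.6482,-.2794,.0545),-5)
p=shot('wrist'); 
a=p['img'][170:270,230:330]; cv2.imwrite('pics/w5.png',cv2.resize(a,(600,600),interpolation=cv2.INTER_NEAREST))
C=np.linalg.inv(p['C'])@np.r_[.6484,-.2804,.07,1]; print('predicted hole px',C[0]/C[2]*p['fx']+p['cx'],C[1]/C[2]*p['fy']+p['cy'],'px/mm',p['fx']/C[2]/1000)
E
python3 s7.py
```

```text
clock: 39.95
position: [0.6486, -0.2815, 0.095]
tool_rot: [0.738, 0.675, 0.001, 0.001]
contact_force: [-0.4, -0.1, -0.4]
width: 0.133
finger_force: 50.0
cur [ 0.6486 -0.2815  0.095 ] yaw -5.2 j7 0.53 t 40.0 tilt fix tool [0.003 0.001 0.   ]
turn about tool z (rad) -0.003 alt 3.139 | slide cm [ 0.21 -0.06  4.05]
predicted hole px 281.50646661869405 223.37698633915718 px/mm 1.5093186828566014
```

View pics/w5.png

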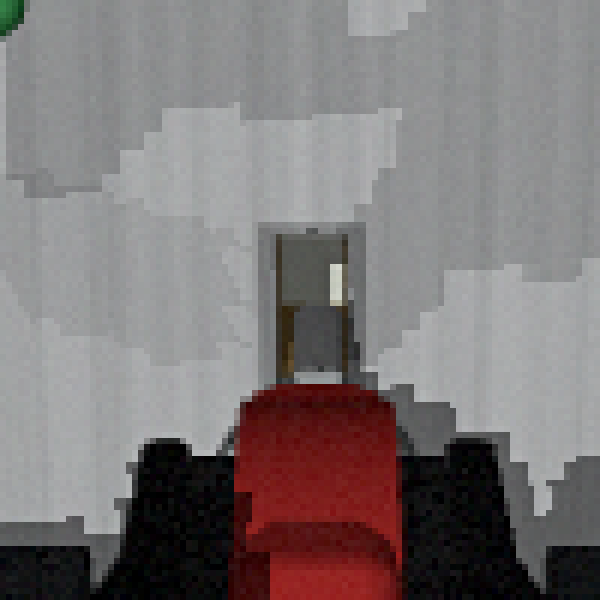

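The crop shows the slot centred at about column 282 (mouth top at row 207). The blade tip is at column 283.3 with its far edge at row 220.8, so it needs about +2.5 mm in tool x and −0.7 mm in tool y. I'll correct and lower gently.

```bash
python3 -m creep '{"gripper":[0,0,0,0,0,0,0,0,0],"slide":[[0.25,-0.07,0],[0,0,0],[0,0,0.4],[0,0,0.4],[0,0,0.4],[0,0,0.4],[0,0,0.2],[0,0,0],[0,0,0]],"angular":[[0,0,0],[0,0,0],[0,0,0],[0,0,0],[0,0,0],[0,0,0],[0,0,0],[0,0,0],[0,0,0]]}' 50;python3 -c "
from h import *
plan((.648,-.279,.0545),-5); print(bot.get_obs()['contact_force'],bot.get_obs()['torque'])"
```

```text
clock: 40.9
position: [0.6474, -0.2784, 0.0752]
tool_rot: [0.738, 0.675, 0.0, 0.0]
contact_force: [-0.3, 0.6, -0.5]
width: 0.137
finger_force: 50.0
cur [ 0.6474 -0.2784  0.0752] yaw -5.2 j7 0.53 t 40.9 tilt fix tool [0. 0. 0.]
turn about tool z (rad) -0.003 alt 3.139 | slide cm [-0.05  0.07  2.07]
[-0.30178179  0.57885186 -0.49386822] [-0.03109707  0.01616173  0.01302925]
```

The tip is 9 mm inside with no force. I'll continue down.

```bash
python3 -m creep '{"gripper":[0,0,0,0,0,0,0,0,0],"slide":[[0,0,0.4],[0,0,0.4],[0,0,0.4],[0,0,0.4],[0,0,0.3],[0,0,0.15],[0,0,0],[0,0,0],[0,0,0]],"angular":[[0,0,0],[0,0,0],[0,0,0],[0,0,0],[0,0,0],[0,0,0],[0,0,0],[0,0,0],[0,0,0]]}' 50;python3 -c "
from h import *
plan((.648,-.279,.0545),-5); print(bot.get_obs()['contact_force'],bot.get_obs()['torque'])"
```

```text
clock: 41.8
position: [0.6474, -0.2784, 0.0548]
tool_rot: [0.738, 0.675, 0.0, 0.0]
contact_force: [0.6, 0.1, -0.8]
width: 0.132
finger_force: 50.0
cur [ 0.6474 -0.2784  0.0548] yaw -5.2 j7 0.54 t 41.8 tilt fix tool [ 0.  0. -0.]
turn about tool z (rad) -0.003 alt 3.139 | slide cm [-0.06  0.06  0.03]
[ 0.62136865  0.0623029  -0.7912045 ] [-0.08057902  0.01199361 -0.02676454]
```

```bash
python3 -m creep '{"gripper":[0,0,0,0,0],"slide":[[0,0,0.1],[0,0,0.1],[0,0,0],[0,0,0],[0,0,0]],"angular":[[0,0,0],[0,0,0],[0,0,0],[0,0,0],[0,0,0]]}' 50
```

```text
clock: 42.3
position: [0.6476, -0.2784, 0.0542]
tool_rot: [0.738, 0.675, 0.0, 0.0]
contact_force: [-2.2, 1.8, 6.2]
width: 0.135
finger_force: 50.0
```

```bash
python3 -m creep '{"gripper":[0,0,0,0,0,0,0],"slide":[[0,0.02,0],[0,0.02,0],[0,0.02,0],[0,0.02,0],[0,0.02,0],[0,0.02,0],[0,0,0]],"angular":[[0,0,0.12],[0,0,0.12],[0,0,0.12],[0,0,0.12],[0,0,0.12],[0,0,0.12],[0,0,0]]}' 60;python3 -c "
from h import *
plan((.648,-.279,.0545),-5); print(bot.get_obs()['contact_force'],bot.get_obs()['torque'])"
```

```text
clock: 43.0
position: [0.6489, -0.2791, 0.0542]
tool_rot: [0.929, 0.37, 0.0, 0.001]
contact_force: [-2.1, 0.2, 6.3]
width: 0.132
finger_force: 60.0
cur [ 0.6489 -0.2791  0.0542] yaw -46.5 j7 -0.12 t 43.0 tilt fix tool [ 0.001 -0.     0.   ]
turn about tool z (rad) -0.725 alt 2.416 | slide cm [ 0.01 -0.09 -0.03]
[-2.12164964  0.23039624  6.33247585] [0.14240662 0.44484802 0.03687625]
```

```bash
python3 -m creep '{"gripper":[0,0,0,0,0,0,0,0,0],"slide":[[0,0.02,0],[0,0.02,0],[0,0.02,0],[0,0.02,0],[0,0.02,0],[0,0.02,0],[0,0,0],[0,0,0],[0,0,0]],"angular":[[0,0,0.12],[0,0,0.12],[0,0,0.12],[0,0,0.12],[0,0,0.12],[0,0,0.06],[0,0,0.03],[0,0,0.03],[0,0,0]]}' 60;python3 -c "
from h import *
plan((.648,-.279,.0545),-5); print(bot.get_obs()['contact_force'],bot.get_obs()['torque'])"
```

```text
clock: 43.9
position: [0.6494, -0.2797, 0.0542]
tool_rot: [1.0, 0.02, 0.001, -0.0]
contact_force: [-1.1, 2.0, 7.2]
width: 0.133
finger_force: 60.0
cur [ 0.6494 -0.2797  0.0542] yaw -87.7 j7 -0.76 t 43.9 tilt fix tool [-0.    -0.001 -0.   ]
turn about tool z (rad) -1.443 alt 1.699 | slide cm [ 0.06 -0.15 -0.03]
[-1.08632945  2.01067978  7.16311888] [0.30125487 0.66441871 0.11032223]
```

```bash
python3 -m creep '{"gripper":[0,0,0,0],"slide":[[0,0,0],[0,0,0],[0,0,0],[0,0,0]],"angular":[[0,0,0.04],[0,0,0.04],[0,0,0],[0,0,0]]}' 60;python3 -c "
from h import *
plan((.648,-.279,.0545),-5); print(bot.get_obs()['contact_force'],bot.get_obs()['torque'])"
```

```text
clock: 44.3
position: [0.6495, -0.2797, 0.0542]
tool_rot: [1.0, -0.019, 0.001, -0.0]
contact_force: [-1.6, 0.4, 6.0]
width: 0.128
finger_force: 60.0
cur [ 0.6495 -0.2797  0.0542] yaw -92.1 j7 -0.84 t 44.3 tilt fix tool [-0.    -0.001  0.   ]
turn about tool z (rad) -1.521 alt 1.621 | slide cm [ 0.06 -0.15 -0.03]
[-1.62591528  0.44415266  5.97147029] [0.3164657  0.64055752 0.40708942]
```

```bash
python3 -m creep '{"gripper":[0,0,0,0,0,0,0,0,0,0],"slide":[[0,0,0],[0,-0.02,0],[0,-0.02,0],[0,-0.02,0],[0,-0.02,0],[0,-0.02,0],[0,-0.02,0],[0,-0.02,0],[0,-0.02,0],[0,-0.02,0]],"angular":[[0,0,-0.13],[0,0,-0.13],[0,0,-0.13],[0,0,-0.13],[0,0,-0.13],[0,0,-0.13],[0,0,-0.13],[0,0,-0.13],[0,0,-0.13],[0,0,-0.13]]}' 60;python3 -m creep '{"gripper":[0,0,0,0,0,0],"slide":[[0,-0.02,0],[0,-0.02,0],[0,0,0],[0,0,0],[0,0,0],[0,0,0]],"angular":[[0,0,-0.12],[0,0,-0.105],[0,0,-0.07],[0,0,-0.07],[0,0,-0.06],[0,0,0]]}' 60;python3 -c "
from h import *
plan((.6475,-.2784,.0545),-5); print(bot.get_obs()['contact_force'],bot.get_obs()['torque'])"
```

```text
clock: 45.3
position: [0.6489, -0.2789, 0.0542]
tool_rot: [0.806, 0.592, 0.001, 0.001]
contact_force: [-0.3, -0.3, 4.0]
width: 0.138
finger_force: 60.0
clock: 45.9
position: [0.6484, -0.2787, 0.0542]
tool_rot: [0.665, 0.747, 0.001, 0.001]
contact_force: [-1.9, 0.6, 5.9]
width: 0.129
finger_force: 60.0
cur [ 0.6484 -0.2787  0.0542] yaw 6.6 j7 0.73 t 45.9 tilt fix tool [ 0.002  0.001 -0.   ]
turn about tool z (rad) 0.202 alt -2.939 | slide cm [ 0.03 -0.09 -0.03]
[-1.87785893  0.64246926  5.88589739] [ 0.09714832  0.23120032 -0.03000731]
```

```bash
python3 -m creep '{"gripper":[0,0,0,0],"slide":[[0,0,0],[0,0,0],[0,0,0],[0,0,0]],"angular":[[0,0,-0.03],[0,0,-0.03],[0,0,0],[0,0,0]]}' 60;python3 -c "
from h import *
plan((.6475,-.2784,.0545),-5); print(bot.get_obs()['contact_force'],bot.get_obs()['torque'])"
```

```text
clock: 46.3
position: [0.6483, -0.2787, 0.0542]
tool_rot: [0.643, 0.766, 0.001, 0.001]
contact_force: [-0.5, 0.4, 5.9]
width: 0.13
finger_force: 60.0
cur [ 0.6483 -0.2787  0.0542] yaw 9.9 j7 0.78 t 46.3 tilt fix tool [ 0.002  0.001 -0.   ]
turn about tool z (rad) 0.26 alt -2.881 | slide cm [ 0.03 -0.08 -0.03]
[-0.46826237  0.38983659  5.91146413] [ 0.13645138  0.36243053 -0.19125108]
```

At the home stop. I'll realign the key with the slot and withdraw it.

```bash
python3 -m creep '{"gripper":[0,0,0,0,0,0,0,0,0,0],"slide":[[0,0,0],[0.03,-0.08,0],[0,0,0],[0,0,-0.3],[0,0,-0.5],[0,0,-0.5],[0,0,-0.6],[0,0,-0.6],[0,0,0],[0,0,0]],"angular":[[0,0,0.13],[0,0,0.13],[0,0,0],[0,0,0],[0,0,0],[0,0,0],[0,0,0],[0,0,0],[0,0,0],[0,0,0]]}' 60;python3 -c "
from h import *
plan((.6475,-.2784,.12),-5); print(bot.get_obs()['contact_force'],bot.get_obs()['torque'])"
```

```text
clock: 47.3
position: [0.6468, -0.278, 0.078]
tool_rot: [0.737, 0.676, 0.0, 0.0]
contact_force: [1.2, 0.4, -0.2]
width: 0.127
finger_force: 60.0
cur [ 0.6468 -0.278   0.078 ] yaw -4.9 j7 0.53 t 47.3 tilt fix tool [ 0. -0. -0.]
turn about tool z (rad) 0.002 alt -3.139 | slide cm [-0.03  0.07 -4.2 ]
[ 1.20493667  0.36033711 -0.21999956] [-0.2028372  -0.14255505 -0.01694362]
```

```bash
python3 -m creep '{"gripper":[0,0,0,0,0,0,0,0,0],"slide":[[0,0,-1],[0,0,-3],[0,0,-4],[0,0,-4],[0,0,-3],[0,0,-1],[0,0,0],[0,0,0],[0,0,0]],"angular":[[0,0,0],[0,0,0],[0,0,0],[0,0,0],[0,0,0],[0,0,0],[0,0,-0.14],[0,0,-0.143],[0,0,0]]}' 60;python3 -c "
from h import *
np.set_printoptions(linewidth=200)
plan((.6423,-.0926,.18),11.3)
p=shot('wrist'); g=cv2.cvtColor(p['img'],cv2.COLOR_BGR2GRAY); print(g[216:226,274:292])"
```

```text
clock: 48.2
position: [0.6459, -0.2776, 0.2366]
tool_rot: [0.634, 0.774, -0.0, -0.001]
contact_force: [-0.4, 0.1, -0.9]
width: 0.133
finger_force: 60.0
cur [ 0.6459 -0.2776  0.2366] yaw 11.4 j7 0.75 t 48.2 tilt fix tool [-0.002 -0.002  0.   ]
turn about tool z (rad) 0.001 alt -3.14 | slide cm [18.21  3.27  5.66]
[[176 165 173 174 165 166 175 168 172 173 173 168 181 173 162 171 168 175]
 [173 165 175 170 164 168 173 169 168 175 169 172 179 169 168 170 170 167]
 [169 168 171 167 167 170 171 169 172 174 168 174 173 168 167 167 173 163]
 [169 174 172 167 163 173 171 171 177 177 170 180 177 163 167 166 170 167]
 [169 172 175 164 172 174 173 178 181 178 176 184 172 168 169 170 169 167]
 [168 177 167 167 171 123  66  65  68  65  65  63 109 168 166 169 164 170]
 [172 174 169 170 176  73  71  73  71  73  72  71  55 170 172 171 163 170]
 [170 175 167 169 178  74  77  74  75  76  75  74  51 173 171 170 164 171]
 [171 168 163 171 181  77  71  78  74  76  78  76  59 172 174 164 170 173]
 [173 169 166 175 140  72  70  77  76  71  78  70  59 170 176 164 167 170]]
```

The key has not shifted in the grip, so returning to the original grasp pose will do.

```bash
python3 -m creep '{"gripper":[0,0,0,0,0,0,0,0,0,0],"slide":[[3,0.5,0],[4,0.7,0],[4,0.7,0],[4,0.7,0],[3.2,0.67,0],[0,0,2],[0,0,4],[0,0,4],[0,0,0],[0,0,0]],"angular":[[0,0,0],[0,0,0],[0,0,0],[0,0,0],[0,0,0],[0,0,0],[0,0,0],[0,0,0],[0,0,0],[0,0,0]]}' 60;python3 -m creep '{"gripper":[0,0,0],"slide":[[0,0,2],[0,0,0],[0,0,0]],"angular":[[0,0,0],[0,0,0],[0,0,0]]}';python3 -c "
from h import *
plan((.6424,-.0926,.068),11.3)"
```

```text
clock: 49.25
position: [0.6425, -0.0932, 0.1375]
tool_rot: [0.634, 0.773, -0.001, -0.001]
contact_force: [-0.2, 1.4, -0.4]
width: 0.128
finger_force: 60.0
clock: 49.55
position: [0.644, -0.0935, 0.1197]
tool_rot: [0.634, 0.773, 0.001, 0.001]
contact_force: [-0.4, -0.5, -0.4]
width: 0.135
finger_force: 60.0
cur [ 0.644  -0.0935  0.1197] yaw 11.3 j7 0.48 t 49.5 tilt fix tool [0.002 0.    0.   ]
turn about tool z (rad) -0.0 alt 3.142 | slide cm [ 0.12 -0.14  5.17]
```

```bash
python3 -m creep '{"gripper":[0,0,0,0,0,0,0],"slide":[[0.12,-0.14,2],[0,0,2],[0,0,1],[0,0,0.3],[0,0,0],[0,0,0],[0,0,0]],"angular":[[0,0,0],[0,0,0],[0,0,0],[0,0,0],[0,0,0],[0,0,0],[0,0,0]]}' 60;python3 -c "
from h import *
plan((.6424,-.0926,.03),11.3)"
```

```text
clock: 50.25
position: [0.6422, -0.0925, 0.0658]
tool_rot: [0.634, 0.773, 0.001, 0.001]
contact_force: [0.6, 1.0, -1.3]
width: 0.133
finger_force: 60.0
cur [ 0.6422 -0.0925  0.0658] yaw 11.3 j7 0.5 t 50.2 tilt fix tool [ 0.002  0.    -0.   ]
turn about tool z (rad) 0.001 alt -3.141 | slide cm [-0.02  0.02  3.58]
```

```bash
python3 -m creep '{"gripper":[0,0,0,0,0,0,0,0,0,0],"slide":[[0,0,0.4],[0,0,0.5],[0,0,0.5],[0,0,0.6],[0,0,0.6],[0,0,0.5],[0,0,0.4],[0,0,0.15],[0,0,0],[0,0,0]],"angular":[[0,0,0],[0,0,0],[0,0,0],[0,0,0],[0,0,0],[0,0,0],[0,0,0],[0,0,0],[0,0,0],[0,0,0]]}' 60
```

```text
clock: 51.25
position: [0.6412, -0.0923, 0.0292]
tool_rot: [0.634, 0.774, 0.0, -0.0]
contact_force: [-2.3, 1.3, 6.1]
width: 0.129
finger_force: 60.0
```

Fully home: z matches the original grasp and there is slight contact. I'll release, raise and check everything.

```bash
python3 -m creep '{"gripper":[50,50,50,50,50,50,50,50,50,50],"slide":[[0,0,0],[0,0,0],[0,0,0],[0,0,0],[0,0,0],[0,0,-1],[0,0,-3],[0,0,-4],[0,0,-4],[0,0,-4]],"angular":[[0,0,0],[0,0,0],[0,0,0],[0,0,0],[0,0,0],[0,0,0],[0,0,0],[0,0,0],[0,0,0],[0,0,0]]}' 30;python3 -m creep '{"gripper":[50,50,50,50],"slide":[[0,0,-4],[0,0,-3],[0,0,0],[0,0,0]],"angular":[[0,0,0],[0,0,0],[0,0,0],[0,0,0]]}'; python3 -c "
from h import *
q=shot('side');s=shot('scene')
H=dict(hook0=(.4466,.3296),hook1=(.556,.2269),hook2=(.665,.1246))
e=np.radians(46.8);X=np.array([np.cos(e),np.sin(e)]);Y=np.array([-X[1],X[0]])
for n,p in (('scene',s),('side',q)):
  W=cloud(p); brown=(p['img'][...,2].astype(int)-p['img'][...,0]>35)
  print(n,'bow',pca(region(W,(.643,-.092),.04,.06,.12)), region(W,(.643,-.092),.03,.06,.12)[:,2].max())
  for h,c in H.items():
    d=W[...,:2]-c; x=d@X;y=d@Y; k=(abs(x)<.045)&(abs(y)<.075)&(W[...,2]>.19)&(W[...,2]<.25)&brown
    print(h,k.sum(),np.c_[x[k],y[k],W[k][:,2]-.204].mean(0).round(3),np.percentile(W[k][:,2],[5,50,95]).round(3),pca(W[k]))
cv2.imwrite('pics/f1.png',np.vstack([cv2.resize(q['img'][90:270,130:430],(500,300)),cv2.resize(s['img'][40:280,220:420],(360,432))[:300,:].repeat(1,0) if 0 else cv2.resize(s['img'][40:280,200:440],(500,300))]))"
```

```text
clock: 52.25
position: [0.6413, -0.0924, 0.1906]
tool_rot: [0.634, 0.773, 0.0, 0.0]
contact_force: [0.4, -0.9, 0.5]
width: 0.5
finger_force: 0.0
clock: 52.65
position: [0.6417, -0.0926, 0.2595]
tool_rot: [0.634, 0.773, 0.001, 0.001]
contact_force: [-0.8, 0.3, -0.2]
width: 0.5
finger_force: 0.0
scene bow (array([ 0.64264722, -0.09082999]), np.float32(-76.78404), np.float32(0.04106953), np.float32(0.012551191)) 0.10422800211439531<string>:11: RuntimeWarning: Mean of empty slice.
  ret = um.true_divide(
Traceback (most recent call last):
IndexError: index -1 is out of bounds for axis 0 with size 0
```

```bash
cat > s8.py <<'E'
from h import *
q=shot('side');s=shot('scene')
H=dict(hook0=(.4466,.3296),hook1=(.556,.2269),hook2=(.665,.1246))
e=np.radians(46.8);X=np.array([np.cos(e),np.sin(e)]);Y=np.array([-X[1],X[0]])
for n,p in (('scene',s),('side',q)):
  W=cloud(p); brown=(p['img'][...,2].astype(int)-p['img'][...,0]>35)
  print(n,'bow',pca(region(W,(.643,-.092),.04,.06,.12)), np.percentile(region(W,(.643,-.092),.03,.06,.12)[:,2],[90,97]))
  for h,c in H.items():
    d=W[...,:2]-c; x=d@X;y=d@Y; k=(abs(x)<.045)&(abs(y)<.075)&(W[...,2]>.19)&(W[...,2]<.25)&brown
    if k.sum()>10: print(h,k.sum(),np.c_[x[k],y[k]].mean(0).round(3),np.percentile(W[k][:,2],[5,50,95]).round(3),pca(W[k]))
cv2.imwrite('pics/f1.png',np.vstack([cv2.resize(q['img'][90:270,130:430],(500,300)),cv2.resize(s['img'][40:280,200:440],(500,300))]))
plan((.6,-.1,.3))
E
python3 s8.py
```

```text
scene bow (array([ 0.64287061, -0.09089553]), np.float32(-78.45972), np.float32(0.04519522), np.float32(0.012352737)) [0.09970419 0.10085726]
hook1 78 [ 0.021 -0.02 ] [0.198 0.204 0.219] (array([0.58658954, 0.23454791]), np.float32(-70.311424), np.float32(0.1102366), np.float32(0.04288862))
hook2 308 [0.003 0.004] [0.201 0.216 0.221] (array([0.66412628, 0.1253459 ]), np.float32(-42.56171), np.float32(0.11842574), np.float32(0.088501506))
side bow (array([ 0.64143573, -0.09263295]), np.float32(-81.071335), np.float32(0.042935193), np.float32(0.016106026)) [0.10005377 0.10261822]
hook0 184 [-0.007 -0.001] [0.204 0.216 0.221] (array([0.44807855, 0.32924115]), np.float32(-42.287937), np.float32(0.11776142), np.float32(0.08428507))
hook1 128 [-0.013  0.002] [0.205 0.218 0.221] (array([0.55918921, 0.22721255]), np.float32(-48.840286), np.float32(0.11495312), np.float32(0.08921626))
hook2 167 [-0.006 -0.005] [0.204 0.218 0.221] (array([0.66572607, 0.12396711]), np.float32(-43.58682), np.float32(0.11946999), np.float32(0.0894026))
cur [ 0.6406 -0.092   0.2567] yaw 11.3 j7 0.44 t 52.9 tilt fix tool [-0.002 -0.001 -0.   ]
turn about tool z (rad) -0.0 alt 3.142 | slide cm [ 0.02 -4.14 -4.33]
```

View pics/f1.png

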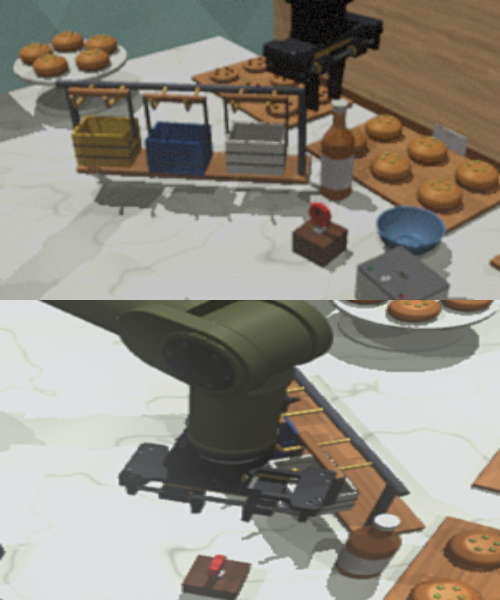

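```bash
python3 -c "
from h import *
q=shot('side');W=cloud(q)
H=dict(hook0=(.4466,.3296),hook1=(.556,.2269),hook2=(.665,.1246))
e=np.radians(46.8);X=np.array([np.cos(e),np.sin(e)]);Y=np.array([-X[1],X[0]])
for h,c in H.items():
    d=W[...,:2]-c; x=d@X;y=d@Y
    for lo,hi in ((-.056,-.04),(-.024,.024),(.04,.056)):
        k=(abs(x)<.045)&(y>lo)&(y<hi)&(W[...,2]>.2)&(W[...,2]<.25)
        print(h,k.sum(),np.percentile(x[k],[5,50,95]).round(3),np.percentile(W[k][:,2],[10,90]).round(3))
    k=(abs(x)<.08)&(abs(y)<.075)&(W[...,2]>.05)&(W[...,2]<.13); print('  box x',np.percentile(x[k],[2,98]).round(3),'y',np.percentile(y[k],[2,98]).round(3),'zmin',np.percentile(W[k][:,2],2).round(3))
print(bot.get_obs()['contact_force'])"
```

```text
hook0 27 [-0.009 -0.005  0.002] [0.211 0.22 ]
hook0 71 [-0.009 -0.006  0.   ] [0.21 0.22]
hook0 26 [-0.01  -0.006  0.004] [0.208 0.22 ]
  box x [-0.043  0.039] y [-0.055  0.052] zmin 0.075
hook1 29 [-0.025 -0.022 -0.014] [0.209 0.219]
hook1 77 [-0.023 -0.019 -0.012] [0.21  0.221]
hook1 25 [-0.021 -0.017 -0.007] [0.21 0.22]
  box x [-0.058  0.025] y [-0.056  0.053] zmin 0.074
hook2 25 [-0.012 -0.008 -0.002] [0.209 0.22 ]
hook2 84 [-0.012 -0.008  0.   ] [0.21  0.221]
hook2 28 [-0.011 -0.008 -0.002] [0.21  0.219]
  box x [-0.046  0.054] y [-0.074  0.051] zmin 0.074
[-0.8660992  -0.15087596 -0.50544596]
```

Every bar is within limits. The blue one was nudged to about −15 mm, which is fine. Handing in.

```bash
python3 -c "
from h import *
print(bot.finish_job())"
```

```text
the job is handed in; nothing more can be done
None
```

I handed the job in at about 53 s. All three baskets hang on their hooks, the switch was turned to its stop and back home, and the key is fully home in its holder; the hand-in returned no verdict.

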